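Lock away the laundry pods

ROBOT

A 6-joint arm with a two-finger parallel gripper is mounted at the origin on the work surface. World frame = base frame: x ahead of the robot, y to its left, z up, the work surface at z = 0. Lengths are in mm, angles in degrees, forces in N, time in s.
With the tool pointing down it reaches from about 300 to 850 mm from the base axis. Payload 4.2 kg.
Tool frame: the origin (TCP) lies at the very end of the fingers, on their centre line; the grasp point (between the pads) lies 19 mm behind it; z points along the fingers, y is the direction in which the jaws open and shut (so a half turn about z gives the same grasp; the last joint's range is limited). The gripper opens to 91 mm and grips with 3 to 60 N. Pads are 32 mm wide; open, the fingers measure 118 mm over their backs; the gripper's body (76 mm by 178 mm) begins 60 mm behind the grasp point.
Start: joints at [-74.313, 18.312, 89.639, -0, 72.044, -1.146], TCP at [166.519, -550.379, 192.276] pointing down, gripper open.
Joint ranges: [-177.97, 177.97], [-48.28, 115.42], [12.27, 149.76], [-77.06, 257.06], [2.81, 150.46], [-146.56, 146.56]. Speed limits (degrees/s): [147.25, 147.25, 180, 180, 180, 180].

INTERFACE

Orientations are given as [roll, pitch, yaw] about the fixed x, y, z axes, in that order (R = Rz(yaw) Ry(pitch) Rx(roll)).
In Python, from workcell import telemetry, grab_frame, job gives the robot as it stands.
- The arm moves only by the tool drive_tool, never from a script. Its argument "moves" is a list of rows, each an object of numbers: "claw": the closure, from -1 (fully open) to 1 (shut); "dx", "dy", "dz": the shift along the tool's x, y, z in units of 20 mm (1.0 is 20 mm); "yaw": the turn about the tool's z in units of 0.15 rad (1.0 is 0.15 rad). In form: [{"claw": .., "dx": .., "dy": .., "dz": .., "yaw": ..}, ...]. A call has 1 to 5 rows; each row shifts and turns the pose as measured when the row begins, along the tool's axes as they then stand; what a row does not reach is not made up. A row lasts 1/8 s, in which the tool goes at most 62.5 mm and 10.7 degrees, less where a joint would pass 70% of its speed; a pose out of reach is approached as far as the arm can. A call with a number of a shift or a turn outside -1 to 1 is refused whole. A call with a gripper value outside its range is refused whole. The fingers move at their own pace and stop on an object; "grip_force" is the grip in N (left out, the last holds). Time passes only in rows, so rows that do not move let the fingers close. It gives the time, the measured TCP pose, the force and the opening at its end, in the units of the state.
- telemetry.state(): the state, without advancing time (a new reading comes with each control period).
- grab_frame(name): name is "scene" or "top" or "wrist"; returns a dict with "color" (420x560x3 uint8, blue, green, red), "vertical_fov" (degrees; the focal length in pixels is half the picture's height over the tangent of half this angle, whatever the lens; pixels are square), "cx", "cy" (the principal point, pixels), "pose" (4x4, takes a point from camera to world coordinates). Camera axes: x right, y down, z forward; pixel columns grow to the right and rows downward; lengths in mm; the calibration is good to about 2 mm. A picture is of the moment at which its call begins. There is no depth.
- job.job_done(): hands the job in, once; it reports no verdict.
The state is a dict: "time_s": time; "qpos": joint angles; "qvel": joint speeds; "effort": joint torques, N m; "ee_pos": TCP position; "ee_rot": TCP orientation; "force": force on the tool from outside, world axes, zero at the start; "torque": the same for the moment, N m; "gripper_width": finger opening in mm.
Only numpy, scipy, OpenCV 4.12 (cv2) and the standard library are available. Lean on these libraries where they do the work, as an engineer would, in place of code of your own. Each camera call takes 0.05 s, during which the arm holds its last target.

TASK

Put the blue-capped tub of laundry pods away: stand it upright on the floor of the open bay of the locker and let go. Then swing the locker's blue lid fully shut, and only after that slide the bolt by its red knob fully home through the keeper on the lid, so that no child can get in. Leave the other containers where they stand.

Things in the scene. Friction and masses are not known exactly. Their poses are not given: they have to be found in the camera images.
- locker: White fixed laundry locker, 200 (x) x 340 (y) x 100 mm high; origin at the centre of its underside, on the worktop; x away from the robot, y to the left, z up, yawed up to 0.2 rad. 'Locker' coordinates below are mm in this frame. Left half: open-topped bay closed by a hinged blue lid. Right half (y -170..-8): wooden deck at z 100 carrying the barrel bolt and a chrome rail.
- bay_floor (a point): Centre of the bay's floor, at locker (0, 81, 12). Bay inside: x -92..92, y 0..162, walls 8 thick, up to z 100.
- bolt_plate (a point): Centre of the top of the bolt's dark plate, at locker (30, -85, 112); plate 36 (x) x 150 (y). The bolt's rod, 10 diameter, lies along y at x 30, z 122, in two steel straps, 26 (x) x 12 (y), at y -130 and y -30, tops at z 132.
- rail_mid (a point): Middle of the axis of a round chrome drying rail, 24 mm diameter, fixed to the locker along its y from y -170 to 0, at x 54, z 250, on two 14 mm posts at x 54, y -155 and -15. It hangs just behind and above the bolt's knob, so a hand coming straight down on the knob strikes it: lean the hand back towards the robot by about 30 degrees (fingers pointing down and away).
- lid (a joint): Blue lid, panel 200 (x) x 168 x 12 mm; its hinge line is the panel's underside edge, along x at locker y 168, z 100 (left rim). Rad: 0 shut (top at z 112, free edge at y 0), 1.57 upright, stop at 1.95 leaning out to the left. Starts at 1.6 to 1.9. Stiff hinge (0.4 N m friction): stays where left, so push it right down. The upper face when shut looks to +y when upright.
- lid_edge (a point): Middle of the free edge of the lid, half-way through its thickness, 168 mm from the hinge line.
- keeper (a point): Centre of the opening of the steel keeper on the lid's upper face, a staple 26 (x) x 14 (y) standing 23 mm above that face, opening 14 wide. With the lid shut it is at locker (30, 13, 122), in line with the rod.
- bolt (a joint): Slide of the bolt in m: 0 fully drawn back (rod tip at locker y -15), 0.045 fully home against its stop (rod tip at y 30, through the keeper). Moves along the locker's +y to close; starts at 0 to 0.010; friction about 2.5 N, stays where it is left.
- bolt_knob (a point): Point on the axis of the bolt's red knob, 12 mm below its top. The knob is an upright cylinder, 16 mm diameter, standing on the rod from locker z 126 to 170; this point is at z 158, x 30, y -100 plus the slide.
- tub_center (a point): Centre (half-way up) of the white round tub with a BLUE cap, 56 mm diameter, 80 mm tall, about 0.13 to 0.25 kg, standing on the worktop to the right of the locker. z axis along the tub, up. This is the one to put away.
- othertub_center (a point): Centre of the same kind of tub with a YELLOW cap, 56 mm diameter, 80 mm tall; leave alone. The two tubs swap places at random.
- softener_center (a point): Centre of a yellow bottle with a blue cap, 68 mm diameter, 190 mm tall, to the left of the locker; leave alone.
- scoop_center (a point): Centre of an open green measuring cup, 70 mm across, 60 mm tall, in front and to the left; leave alone.

How it is judged (in metres and radians):
On the way, in this order (a step that is already met when the one before it is completed fails the run):
1. the blue-capped tub stands upright on the floor of the bay (x of tub_center in the frame of locker between -0.092 and 0.092 m and y of tub_center in the frame of locker between 0 and 0.162 m and z of tub_center in the frame of locker between 0.044 and 0.06 m and angle between tub_center's own z axis and vertical below 0.15 rad), for 0.2 s.
2. the lid is fully shut, with the bolt still drawn back (value of joint lid below 0.04 rad and value of joint bolt below 0.02 m), for 0.2 s.
3. the bolt is fully home in the keeper (value of joint bolt above 0.04 m and value of joint lid below 0.04 rad), for 0.2 s.
At the end, for the whole second after the job is handed in: the tub's centre is inside the bay (locker x -92..92, y 0..162 mm), within 8 mm of its standing height and upright within 0.15 rad; lid open by less than 0.04 rad; bolt slid at least 40 of its 45 mm; the other tub, bottle and cup within 30 mm of where they began (all of step 1 and all of step 3 and distance of each of othertub_center, softener_center, scoop_center from where it was at the start of the episode below 0.03 m); the robot touches nothing.
It fails at once if a container that should be left alone is moved by more than 30 mm (distance of any of othertub_center, softener_center, scoop_center from where it was at the start of the episode above 0.03 m).
It also fails if it takes over 69 s, if anything falls off the work surface, if the arm or the gripper's body presses on something with over 40 N, if the wrist force passes 120 N, or if a joint passes its speed limit or range.

## Working session

There is one attempt and no reset: what is moved stays moved. The work goes in short steps, Python scripts to look and compute and a tool call to move; the robot and the scene stay as the last step left them, time stands still between calls to the robot, and variables do not carry over. Pictures are saved under pics/ and viewed, and the job is handed in when it is done.

Besides the shell and the picture viewer there is one more tool, called by a JSON object that holds its "op" and its "data", one argument or row to a line. drive_tool: Moves the arm, as the interface text tells. Its arguments: {"type":"object","properties":{"moves":{"type":"array"},"grip_force":{"type":"number"}},"required":["moves"]}

```bash
ls; mkdir -p pics; python3 - <<'E'
from workcell import telemetry, grab_frame
import cv2,numpy as np
print(telemetry.state())
for n in ["scene","top","wrist"]:
    f=grab_frame(n); cv2.imwrite(f"pics/{n}0.png",f["color"]); print(n,f["vertical_fov"],f["cx"],f["cy"],np.round(f["pose"],3).tolist(), [k for k in f])
E
```

```text
pics
{'time_s': 0.0, 'qpos': array([-7.43116491e+01,  1.83516428e+01,  8.97067789e+01, -1.68189758e-03,
        7.20432137e+01, -1.14515622e+00]), 'qvel': array([ 0.00641219,  0.03639055,  0.00538812, -0.02416078,  0.01675076,
       -0.08876491]), 'effort': array([ 6.40698490e-04, -4.12447929e+01, -2.31974530e+01,  7.28936540e-02,
        4.57281992e-02, -1.34942529e-04]), 'ee_pos': array([ 166.36635301, -549.83747795,  191.41776955]), 'ee_rot': array([-1.79898353e+02, -4.32495153e-04,  1.68340267e+01]), 'force': array([-0.14493106,  0.33671977,  0.07466783]), 'torque': array([-0.01968724,  0.04295129,  0.07284908]), 'gripper_width': 91.10700085897923}
scene 44.54316217595568 275.72359828042937 207.58837314839553 [[0.15, 0.765, -0.626, 1388.98], [0.989, -0.123, 0.087, -92.476], [-0.011, -0.632, -0.775, 1239.848], [0.0, 0.0, 0.0, 1.0]] ['color', 'vertical_fov', 'cx', 'cy', 'pose']
top 42.16803128892374 279.1476043651154 212.47079456910453 [[0.008, -0.991, 0.134, 323.412], [-1.0, -0.011, -0.025, 61.201], [0.027, -0.133, -0.991, 1540.589], [0.0, 0.0, 0.0, 1.0]] ['color', 'vertical_fov', 'cx', 'cy', 'pose']
wrist 58.97750681839316 283.2606416455123 210.54403570896932 [[0.291, -0.919, -0.267, 241.64], [-0.957, -0.279, -0.08, -525.838], [-0.001, 0.279, -0.96, 383.575], [0.0, 0.0, 0.0, 1.0]] ['color', 'vertical_fov', 'cx', 'cy', 'pose']
```

View pics/scene0.png

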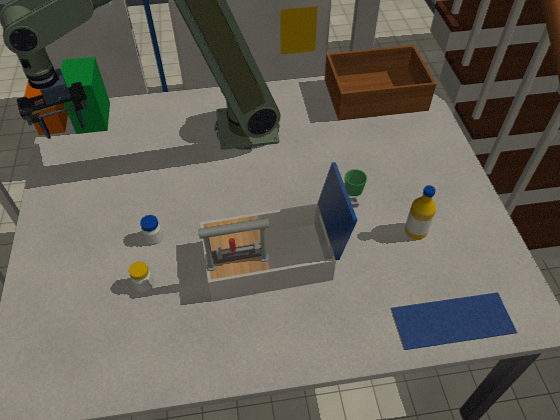

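View pics/top0.png

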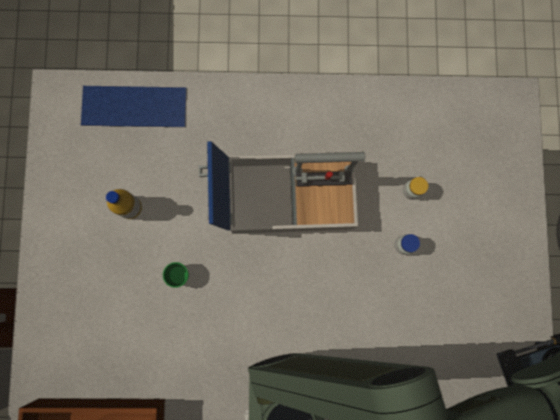

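View pics/wrist0.png

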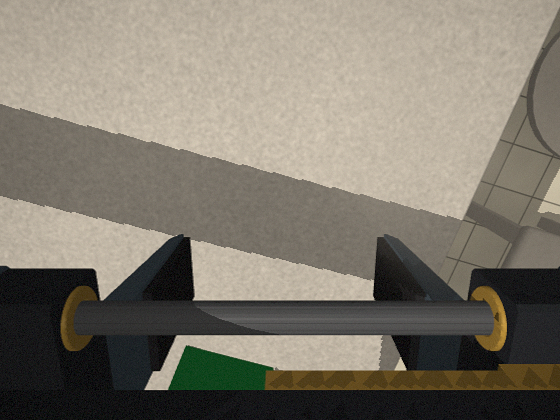

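```bash
cat > h.py <<'E'
import numpy as np,cv2
from workcell import telemetry, grab_frame
def cam(n,save=None):
    f=grab_frame(n)
    if save: cv2.imwrite("pics/"+save,f["color"])
    return f
def ray(f,u,v):
    h=f["color"].shape[0]; fl=h/2/np.tan(np.radians(f["vertical_fov"]/2))
    P=np.array(f["pose"]); d=P[:3,:3]@np.array([(u-f["cx"])/fl,(v-f["cy"])/fl,1]); return P[:3,3],d
def onz(f,u,v,z):
    o,d=ray(f,u,v); return o+d*(z-o[2])/d[2]
def proj(f,p):
    h=f["color"].shape[0]; fl=h/2/np.tan(np.radians(f["vertical_fov"]/2))
    P=np.array(f["pose"]); c=P[:3,:3].T@(np.array(p)-P[:3,3]); return np.array([f["cx"]+fl*c[0]/c[2],f["cy"]+fl*c[1]/c[2]])
def tri(f1,p1,f2,p2):
    o1,d1=ray(f1,*p1);o2,d2=ray(f2,*p2);d1=d1/np.linalg.norm(d1);d2=d2/np.linalg.norm(d2)
    t=np.linalg.lstsq(np.c_[d1,-d2],o2-o1,rcond=None)[0]; a=o1+d1*t[0];b=o2+d2*t[1]; return (a+b)/2,np.linalg.norm(a-b)
def blob(img,lo,hi,box=None):
    m=cv2.inRange(cv2.cvtColor(img,cv2.COLOR_BGR2HSV),np.array(lo),np.array(hi))
    n,_,s,c=cv2.connectedComponentsWithStats(m); return [(tuple(np.round(c[i],1)),s[i].tolist()) for i in range(1,n) if s[i][4]>15]
def st():
    s=telemetry.state(); print(round(s['time_s'],2),np.round(s['ee_pos'],1),np.round(s['ee_rot'],1),'F',np.round(s['force'],1),'w',round(s['gripper_width'],1),'q',np.round(s['qpos'],1))
E
python3 - <<'E'
from h import *
t=cam("top");s=cam("scene")
cv2.imwrite("pics/topz.png",cv2.resize(t["color"][130:290,190:440],None,fx=3.2,fy=3.2,interpolation=cv2.INTER_CUBIC)[:600,:800])
cv2.imwrite("pics/scz.png",cv2.resize(s["color"][155:305,110:370],None,fx=3,fy=3,interpolation=cv2.INTER_CUBIC))
for n,f in(("top",t),("scene",s)):
    print(n,"blue",blob(f["color"],(105,120,40),(130,255,255)));print("yel",blob(f["color"],(18,140,80),(32,255,255)));print("red",blob(f["color"],(0,150,80),(6,255,255)));print('green',blob(f["color"],(50,100,40),(85,255,255)))
E
```

```text
top blue [((np.float64(128.3), np.float64(105.2)), [82, 87, 103, 39, 3331]), ((np.float64(210.3), np.float64(181.8)), [208, 142, 6, 81, 296]), ((np.float64(112.1), np.float64(196.8)), [106, 192, 13, 11, 104]), ((np.float64(410.0), np.float64(242.8)), [402, 235, 17, 17, 230])]
yel [((np.float64(418.5), np.float64(185.5)), [410, 177, 18, 18, 247]), ((np.float64(120.4), np.float64(191.4)), [115, 190, 11, 4, 34]), ((np.float64(116.2), np.float64(208.0)), [107, 202, 19, 12, 132])]
red [((np.float64(328.7), np.float64(174.1)), [326, 171, 7, 7, 35])]
green [((np.float64(175.9), np.float64(274.2)), [163, 263, 25, 24, 433])]
scene blue [((np.float64(155.1), np.float64(44.6)), [143, 0, 25, 92, 341]), ((np.float64(341.3), np.float64(215.2)), [324, 163, 33, 76, 739]), ((np.float64(428.9), np.float64(190.8)), [424, 185, 11, 12, 105]), ((np.float64(148.9), np.float64(222.6)), [141, 215, 17, 16, 222]), ((np.float64(337.9), np.float64(255.8)), [335, 251, 7, 9, 27]), ((np.float64(452.5), np.float64(320.7)), [392, 293, 125, 57, 4692])]
yel [((np.float64(298.1), np.float64(29.6)), [281, 6, 37, 48, 1582]), ((np.float64(424.0), np.float64(209.1)), [412, 196, 24, 25, 439]), ((np.float64(414.9), np.float64(235.4)), [406, 229, 21, 11, 90]), ((np.float64(138.2), np.float64(270.2)), [129, 262, 19, 18, 276])]
red [((np.float64(232.1), np.float64(243.9)), [229, 238, 7, 14, 57])]
green [((np.float64(87.5), np.float64(93.7)), [60, 57, 50, 77, 2319]), ((np.float64(68.1), np.float64(103.7)), [64, 101, 9, 7, 43]), ((np.float64(355.0), np.float64(181.7)), [345, 169, 22, 27, 396])]
```

View pics/topz.png

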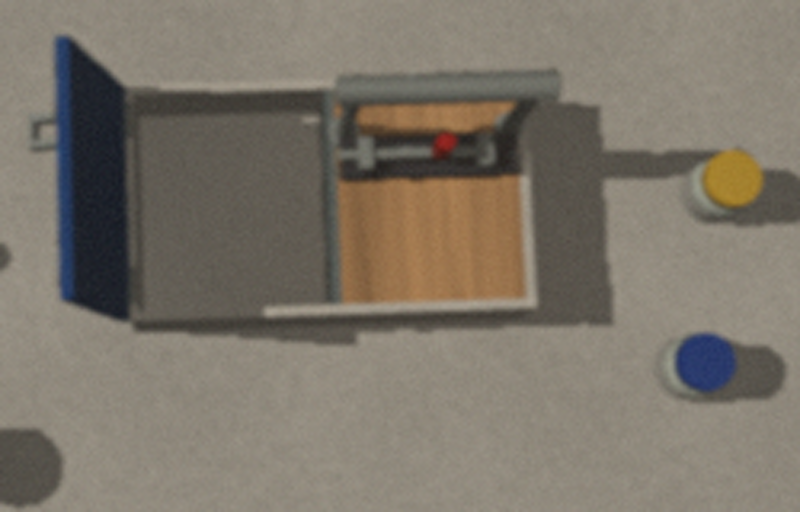

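View pics/scz.png

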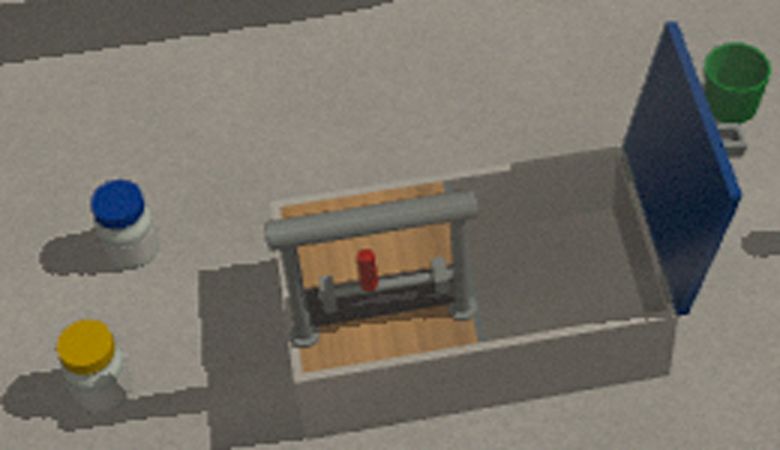

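```bash
python3 - <<'E'
from h import *
t=cam("top");s=cam("scene"); r=lambda a:np.round(a,1)
Z=lambda x,y:(x/3.2+190,y/3.2+130)
# scene-based deck corners also
S=lambda x,y:(x/3+110,y/3+155)
for f,px,l,z in [(t,Z(536,305),(-100,-170),100),(t,Z(130,319),(-100,170),100),(t,Z(128,86),(100,170),100),
  (s,S(272,204),(-100,-170),100),(s,S(295,382),(100,-170),100),(s,S(672,318),(100,170),100),(s,S(622,150),(-100,170),100)]:
    print(l,r(onz(f,*px,z)))
print('cap top',r(onz(t,410,242.8,80)),r(onz(s,148.9,221.5,78)), r(tri(t,(410,242.8),s,(148.9,220.5))[0]))
print('yel',r(onz(t,418.5,185.5,80)),r(onz(s,138.2,269,78)))
print('knob',r(onz(t,328.7,174.1,165)),r(onz(s,232.1,243.9,150)))
print('rail ends',r(onz(t,*Z(559,84),255)),r(onz(t,*Z(338,88),255)))
# lid upper free corners
print('lid', [ (r(a),round(b,1)) for a,b in (tri(t,Z(62,38),s,S(738,193)),tri(t,Z(65,298),s,S(672,25)))])
E
```

```text
(-100, -170) [ 485.3 -185.2  100. ]
(-100, 170) [470.  152.8 100. ]
(100, 170) [667.5 158.4 100. ]
(-100, -170) [ 489.8 -181.1  100. ]
(100, -170) [ 685.4 -172.9  100. ]
(100, 170) [672.5 159.7 100. ]
(-100, 170) [477.7 154.8 100. ]
cap top [ 441.6 -330.6   80. ] [ 443.3 -329.5   78. ] [ 441.5 -329.7   80.6]
yel [ 599.3 -357.9   80. ] [ 601.2 -357.2   78. ]
knob [ 610.1 -101.   165. ] [ 610.7 -100.5  150. ]
rail ends [ 636.7 -178.1  255. ] [631.2 -10.4 255. ]
lid [(array([665.6, 200.1, 261.8]), np.float64(5.0)), (array([469.4, 192.2, 256.8]), np.float64(2.3))]
```

```bash
cat >> h.py <<'E'
def fit(L,W):
    L=np.array(L,float);W=np.array(W,float);a=L-L.mean(0);b=W-W.mean(0)
    th=np.arctan2((a[:,0]*b[:,1]-a[:,1]*b[:,0]).sum(),(a*b).sum()); c,s=np.cos(th),np.sin(th);R=np.array([[c,-s],[s,c]])
    o=W.mean(0)-R@L.mean(0); print('yaw',np.round(th,4),'o',np.round(o,1),'res',np.round(W-(L@R.T+o),1).tolist()); return th,o
E
python3 - <<'E'
from h import *
fit([(-100,-170),(-100,170),(100,170),(-100,-170),(100,-170),(100,170),(-100,170),(54,-170),(54,0)],[(485.3,-185.2),(470,152.8),(667.5,158.4),(489.8,-181.1),(685.4,-172.9),(672.5,159.7),(477.7,154.8),(636.7,-178.1),(631.2,-10.4)])
E
```

```text
yaw 0.0394 o [578.7 -11.4] res [[-0.2, -0.0], [-2.1, -1.8], [-4.4, -4.0], [4.3, 4.1], [0.1, 4.4], [0.6, -2.7], [5.6, 0.2], [-2.6, 1.0], [-1.4, -1.2]]
```

{"op": "drive_tool", "data": {
  "moves": [
    {"claw": -1, "dx": 0.7, "dy": -0.9, "dz": 0, "yaw": 0.85},
    {"claw": -1, "dx": 0.8, "dy": -0.8, "dz": 0, "yaw": 0.85},
    {"claw": -1, "dx": 1, "dy": -0.7, "dz": 0, "yaw": 0},
    {"claw": -1, "dx": 1, "dy": -0.7, "dz": 0, "yaw": 0},
    {"claw": -1, "dx": 1, "dy": -0.7, "dz": 0, "yaw": 0}
  ],
  "grip_force": 20
}}

```text
time_s: 0.98
ee_pos: [247.4, -465.4, 191.8]
ee_rot: [-180.0, 0.0, 1.5]
force: [0.5, 0.1, 0.3]
gripper_width: 91.3
```

{"op": "drive_tool", "data": {
  "moves": [
    {"claw": -1, "dx": 1, "dy": -0.67, "dz": 0, "yaw": 0},
    {"claw": -1, "dx": 1, "dy": -0.67, "dz": 0, "yaw": 0},
    {"claw": -1, "dx": 1, "dy": -0.67, "dz": 0, "yaw": 0},
    {"claw": -1, "dx": 1, "dy": -0.67, "dz": 0, "yaw": 0},
    {"claw": -1, "dx": 1, "dy": -0.67, "dz": 0, "yaw": 0}
  ]
}}

```text
time_s: 1.6
ee_pos: [348.7, -393.1, 192.0]
ee_rot: [180.0, -0.0, 1.5]
force: [-0.4, -0.0, -0.0]
gripper_width: 91.7
```

{"op": "drive_tool", "data": {
  "moves": [
    {"claw": -1, "dx": 1, "dy": -0.67, "dz": 0.5, "yaw": 0},
    {"claw": -1, "dx": 1, "dy": -0.67, "dz": 0.5, "yaw": 0},
    {"claw": -1, "dx": 1, "dy": -0.67, "dz": 0.5, "yaw": 0},
    {"claw": -1, "dx": 0.8, "dy": -0.6, "dz": 0.5, "yaw": 0}
  ]
}}

```text
time_s: 2.1
ee_pos: [426.5, -337.4, 152.0]
ee_rot: [179.9, -0.1, 1.5]
force: [0.3, 0.2, -0.3]
gripper_width: 91.2
```

{"op": "drive_tool", "data": {
  "moves": [
    {"claw": -1, "dx": 0.8, "dy": -0.35, "dz": 0.6, "yaw": 0},
    {"claw": -1, "dx": 0, "dy": 0, "dz": 0.6, "yaw": 0}
  ]
}}

```text
time_s: 2.35
ee_pos: [444.1, -329.3, 127.0]
ee_rot: [179.8, -0.2, 1.6]
force: [-0.7, -0.5, -0.4]
gripper_width: 90.8
```

```bash
python3 - <<'E'
from h import *
st();w=cam("wrist","w1.png");t=cam("top")
print(blob(t["color"],(105,120,40),(130,255,255)))
for p,s in blob(w["color"],(105,120,40),(130,255,255)): print(p,s,np.round(onz(w,*p,80),1))
E
```

```text
2.35 [ 444.1 -329.3  127. ] [179.8  -0.2   1.6] F [-0.7 -0.5 -0.4] w 90.8 q [-37.7  19.1  98.5  -0.   62.2  50.6]
[((np.float64(127.1), np.float64(105.2)), [82, 87, 103, 39, 3235]), ((np.float64(210.3), np.float64(181.9)), [208, 142, 6, 81, 293]), ((np.float64(112.2), np.float64(196.7)), [106, 192, 13, 11, 104])]
(np.float64(285.2), np.float64(221.2)) [250, 185, 72, 73, 4072] [ 445.9 -329.4   80. ]
```

View pics/w1.png

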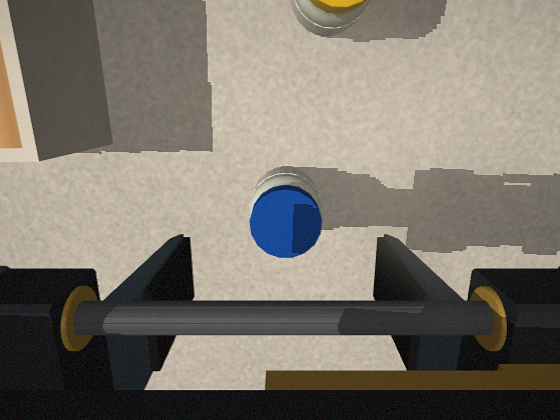

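{"op": "drive_tool", "data": {
  "moves": [
    {"claw": -1, "dx": 0, "dy": 0, "dz": 1, "yaw": 0},
    {"claw": -1, "dx": 0, "dy": 0, "dz": 1, "yaw": 0},
    {"claw": -1, "dx": 0, "dy": 0, "dz": 1, "yaw": 0},
    {"claw": -1, "dx": 0, "dy": 0, "dz": 1, "yaw": 0},
    {"claw": -1, "dx": 0, "dy": 0, "dz": 1, "yaw": 0}
  ]
}}

```text
time_s: 3.08
ee_pos: [440.8, -334.1, 26.3]
ee_rot: [179.6, -0.2, 1.3]
force: [0.7, 0.0, 0.5]
gripper_width: 90.9
```

{"op": "drive_tool", "data": {
  "moves": [
    {"claw": 1, "dx": 0, "dy": 0, "dz": 0, "yaw": 0},
    {"claw": 1, "dx": 0, "dy": 0, "dz": 0, "yaw": 0},
    {"claw": 1, "dx": 0, "dy": 0, "dz": 0, "yaw": 0},
    {"claw": 1, "dx": 0, "dy": 0, "dz": 0, "yaw": 0}
  ],
  "grip_force": 20
}}

```text
time_s: 3.58
ee_pos: [440.0, -335.5, 27.8]
ee_rot: [179.6, -0.2, 1.2]
force: [-0.5, -0.2, -0.8]
gripper_width: 54.5
```

{"op": "drive_tool", "data": {
  "moves": [
    {"claw": 1, "dx": 0, "dy": 0, "dz": -0.6, "yaw": 0},
    {"claw": 1, "dx": 0, "dy": 0, "dz": -1, "yaw": 0},
    {"claw": 1, "dx": 0.2, "dy": -0.3, "dz": -1, "yaw": 0},
    {"claw": 1, "dx": 0.2, "dy": -0.6, "dz": -1, "yaw": 0},
    {"claw": 1, "dx": 0.2, "dy": -0.8, "dz": -1, "yaw": 0}
  ]
}}

```text
time_s: 4.2
ee_pos: [450.6, -300.4, 124.2]
ee_rot: [179.6, -0.2, 1.1]
force: [1.0, -0.3, -2.1]
gripper_width: 52.8
```

{"op": "drive_tool", "data": {
  "moves": [
    {"claw": 1, "dx": 0.3, "dy": -1, "dz": -1, "yaw": 0},
    {"claw": 1, "dx": 0.3, "dy": -1, "dz": -1, "yaw": 0},
    {"claw": 1, "dx": 0.3, "dy": -1, "dz": -0.7, "yaw": 0},
    {"claw": 1, "dx": 0.3, "dy": -1, "dz": 0, "yaw": 0},
    {"claw": 1, "dx": 0.3, "dy": -1, "dz": 0, "yaw": 0}
  ]
}}

```text
time_s: 4.82
ee_pos: [480.1, -197.0, 185.9]
ee_rot: [179.3, -0.7, 1.1]
force: [-0.7, -0.3, -2.6]
gripper_width: 52.6
```

{"op": "drive_tool", "data": {
  "moves": [
    {"claw": 1, "dx": 0.28, "dy": -1, "dz": 0, "yaw": 0},
    {"claw": 1, "dx": 0.28, "dy": -1, "dz": 0, "yaw": 0},
    {"claw": 1, "dx": 0.28, "dy": -1, "dz": 0, "yaw": 0},
    {"claw": 1, "dx": 0.28, "dy": -1, "dz": 0, "yaw": 0},
    {"claw": 1, "dx": 0.28, "dy": -1, "dz": 0, "yaw": 0}
  ]
}}

```text
time_s: 5.45
ee_pos: [506.6, -92.9, 189.4]
ee_rot: [179.2, -0.9, 1.2]
force: [-0.1, -0.4, -1.2]
gripper_width: 52.9
```

```bash
python3 - <<'E'
from h import *
st();w=cam("wrist","w2.png");t=cam("scene","s2.png");cam("top","t2.png")
E
```

```text
5.45 [506.6 -92.9 189.4] [179.2  -0.9   1.2] F [-0.1 -0.4 -1.2] w 52.9 q [-11.2  12.4  98.4  -0.7  68.1  77.9]
```

View pics/w2.png

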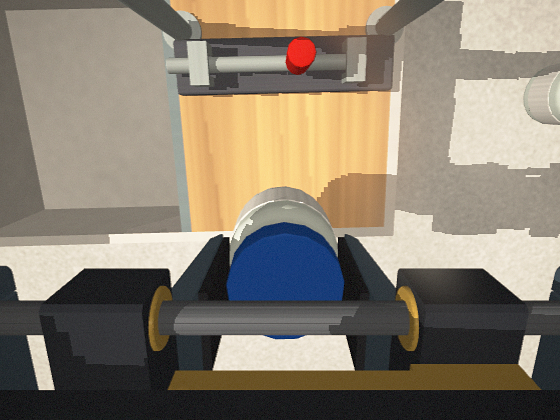

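View pics/s2.png

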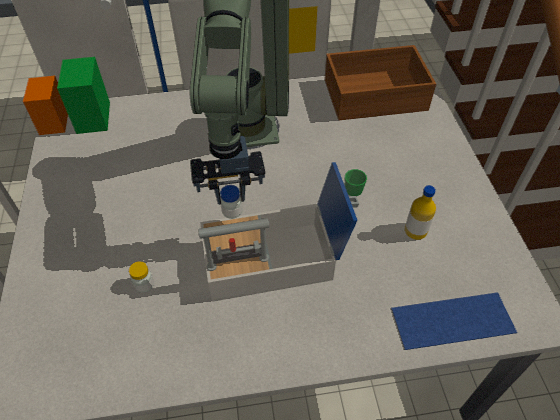

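```bash
python3 - <<'E'
from h import *
w=cam("wrist"); r=lambda a:np.round(a,1)
print(r(onz(w,198,62,132)),r(onz(w,355,66,132)),'knob',r(onz(w,303,47,170)))
print('plate near edge',r(onz(w,181,94,112)),r(onz(w,391,92,112)),'deck near', r(onz(w,387,232,100)),r(onz(w,191,232,100)))
a=[onz(w,198,62,132)[:2],onz(w,355,66,132)[:2],onz(w,181,94,112)[:2],onz(w,391,92,112)[:2]]
fit([(30,-30),(30,-130),(12,-10),(12,-160)],a)
E
```

```text
[609.5 -36.7 132. ] [ 609.5 -135.8  132. ] knob [ 614.1 -100.1  170. ]
plate near edge [590.6 -20.2 112. ] [ 595.4 -166.2  112. ] deck near [ 488.7 -177.1  100. ] [485.9 -20.  100. ]
yaw 0.0247 o [578.2  -7.8] res [[0.5, 0.3], [-1.9, 1.2], [0.2, -2.7], [1.2, 1.3]]
```

{"op": "drive_tool", "data": {
  "moves": [
    {"claw": 1, "dx": 0.28, "dy": -1, "dz": 0, "yaw": 0},
    {"claw": 1, "dx": 0.28, "dy": -1, "dz": 0, "yaw": 0},
    {"claw": 1, "dx": 0.28, "dy": -1, "dz": 0, "yaw": 0},
    {"claw": 1, "dx": 0.28, "dy": -1, "dz": 0, "yaw": 0},
    {"claw": 1, "dx": 0.28, "dy": -1, "dz": 0, "yaw": 0}
  ]
}}

```text
time_s: 6.28
ee_pos: [532.3, 3.3, 189.2]
ee_rot: [178.9, -1.0, 0.8]
force: [0.1, -0.5, -1.7]
gripper_width: 52.7
```

{"op": "drive_tool", "data": {
  "moves": [
    {"claw": 1, "dx": 0.3, "dy": -1, "dz": 0, "yaw": -0.1},
    {"claw": 1, "dx": 0.3, "dy": -1, "dz": 0, "yaw": -0.1},
    {"claw": 1, "dx": 0.3, "dy": -1, "dz": 0, "yaw": 0},
    {"claw": 1, "dx": 0.2, "dy": -0.35, "dz": 0.5, "yaw": 0},
    {"claw": 1, "dx": 0, "dy": 0, "dz": 1, "yaw": 0}
  ]
}}

```text
time_s: 6.9
ee_pos: [555.5, 73.9, 158.5]
ee_rot: [178.9, -1.1, 2.6]
force: [0.4, 0.8, -1.9]
gripper_width: 52.4
```

```bash
python3 - <<'E'
from h import *
st();w=cam("wrist","w3.png")
E
```

```text
6.9 [555.5  73.9 158.5] [178.9  -1.1   2.6] F [ 0.4  0.8 -1.9] w 52.4 q [ 7.2 17.8 95.5 -1.4 65.7 95.1]
```

View pics/w3.png

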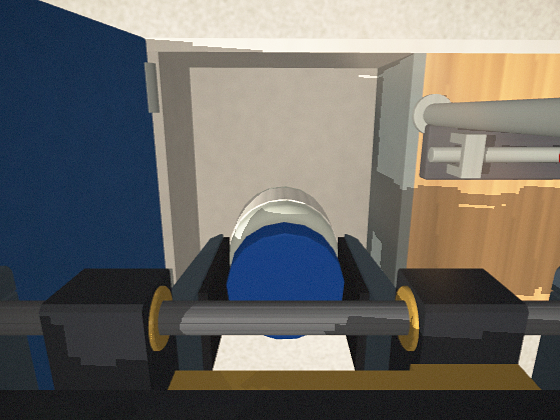

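{"op": "drive_tool", "data": {
  "moves": [
    {"claw": 1, "dx": 0, "dy": 0, "dz": 1, "yaw": 0},
    {"claw": 1, "dx": 0, "dy": 0, "dz": 1, "yaw": 0},
    {"claw": 1, "dx": 0, "dy": 0, "dz": 1, "yaw": 0},
    {"claw": 1, "dx": 0, "dy": 0, "dz": 1, "yaw": 0},
    {"claw": 1, "dx": 0, "dy": 0, "dz": 0.7, "yaw": 0}
  ]
}}

```text
time_s: 7.58
ee_pos: [554.1, 70.7, 57.2]
ee_rot: [178.7, -0.6, 2.6]
force: [0.1, -0.3, -1.3]
gripper_width: 52.7
```

{"op": "drive_tool", "data": {
  "moves": [
    {"claw": 1, "dx": 0, "dy": 0, "dz": 0.4, "yaw": 0},
    {"claw": 1, "dx": 0, "dy": 0, "dz": 0.2, "yaw": 0},
    {"claw": 1, "dx": 0, "dy": 0, "dz": 0.15, "yaw": 0}
  ]
}}

```text
time_s: 7.95
ee_pos: [554.5, 70.2, 41.3]
ee_rot: [178.7, -0.6, 2.6]
force: [-0.1, 0.1, -1.8]
gripper_width: 52.4
```

{"op": "drive_tool", "data": {
  "moves": [
    {"claw": 1, "dx": 0, "dy": 0, "dz": 0.15, "yaw": 0},
    {"claw": 1, "dx": 0, "dy": 0, "dz": 0.15, "yaw": 0}
  ]
}}

```text
time_s: 8.2
ee_pos: [555.6, 70.1, 38.8]
ee_rot: [178.7, -0.8, 2.6]
force: [-7.7, -0.8, 26.0]
gripper_width: 52.9
```

{"op": "drive_tool", "data": {
  "moves": [
    {"claw": -1, "dx": 0, "dy": 0, "dz": 0, "yaw": 0},
    {"claw": -1, "dx": 0, "dy": 0, "dz": 0, "yaw": 0},
    {"claw": -1, "dx": 0, "dy": 0, "dz": 0, "yaw": 0},
    {"claw": -1, "dx": 0, "dy": 0, "dz": 0, "yaw": 0}
  ]
}}

```text
time_s: 8.7
ee_pos: [557.2, 70.3, 40.9]
ee_rot: [178.7, -1.0, 2.6]
force: [-0.9, -0.2, 0.0]
gripper_width: 89.4
```

{"op": "drive_tool", "data": {
  "moves": [
    {"claw": -1, "dx": 0, "dy": 0, "dz": -0.8, "yaw": 0},
    {"claw": -1, "dx": 0, "dy": 0, "dz": -1, "yaw": 0},
    {"claw": -1, "dx": 0, "dy": 0, "dz": -1, "yaw": 0},
    {"claw": -1, "dx": 0, "dy": 0, "dz": -1, "yaw": 0},
    {"claw": -1, "dx": 0, "dy": 0, "dz": -1, "yaw": 0}
  ]
}}

```text
time_s: 9.32
ee_pos: [555.0, 72.4, 141.8]
ee_rot: [178.7, -1.0, 2.6]
force: [-0.4, -0.2, -0.2]
gripper_width: 91.3
```

```bash
python3 - <<'E'
from h import *
st();w=cam("wrist","w4.png"); s=cam("scene","s4.png")
E
```

```text
9.32 [555.   72.4 141.8] [178.7  -1.    2.6] F [-0.4 -0.2 -0.2] w 91.3 q [ 7.1 18.6 96.9 -1.5 63.7 95.2]
```

View pics/w4.png

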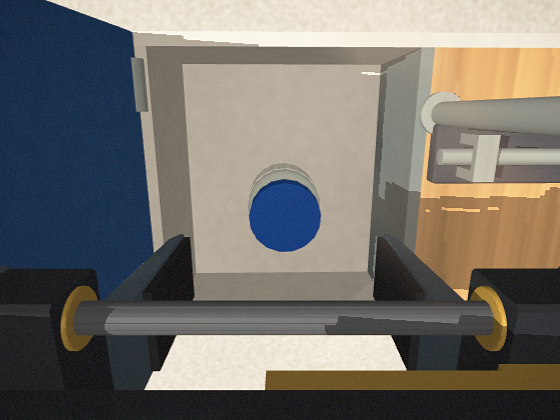

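View pics/s4.png

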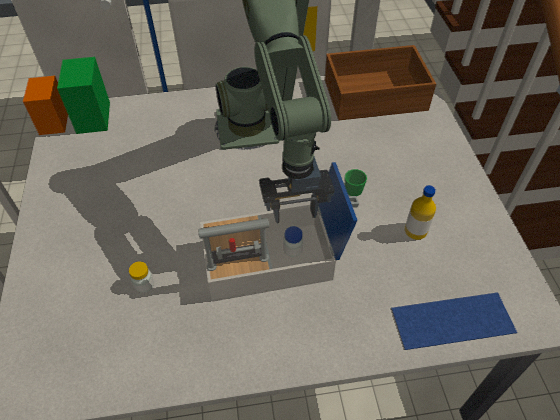

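{"op": "drive_tool", "data": {
  "moves": [
    {"claw": 1, "dx": -0.3, "dy": 0, "dz": -1, "yaw": 0},
    {"claw": 1, "dx": -0.3, "dy": 0, "dz": -1, "yaw": 0},
    {"claw": 1, "dx": -0.3, "dy": 0, "dz": -1, "yaw": 0},
    {"claw": 1, "dx": -0.3, "dy": 0, "dz": -1, "yaw": 0},
    {"claw": 1, "dx": -0.3, "dy": 0, "dz": -1, "yaw": 0}
  ]
}}

```text
time_s: 10.05
ee_pos: [521.4, 73.1, 242.1]
ee_rot: [178.7, -0.8, 2.6]
force: [0.6, 0.0, -0.1]
gripper_width: 43.8
```

{"op": "drive_tool", "data": {
  "moves": [
    {"claw": 1, "dx": 0, "dy": 0, "dz": -1, "yaw": 0},
    {"claw": 1, "dx": 0, "dy": 0, "dz": -1, "yaw": 0},
    {"claw": 1, "dx": 0, "dy": -0.2, "dz": -1, "yaw": 0},
    {"claw": 1, "dx": 0, "dy": -0.5, "dz": -0.5, "yaw": 0},
    {"claw": 1, "dx": 0, "dy": -1, "dz": 0, "yaw": 0}
  ]
}}

```text
time_s: 10.68
ee_pos: [517.4, 108.9, 312.8]
ee_rot: [178.7, -0.8, 2.5]
force: [1.1, -1.4, -0.7]
gripper_width: 0.3
```

```bash
python3 - <<'E'
from h import *
st();t=cam("top","t5.png"); s=cam("scene","s5.png")
f=[b for b in blob(t["color"],(105,120,40),(130,255,255))]; print(f)
print('soft',onz(t,112,197,190),'cup',onz(t,176,274,60))
cv2.imwrite("pics/s5z.png",cv2.resize(s["color"][120:300,220:440],None,fx=3.3,fy=3.3,interpolation=cv2.INTER_CUBIC))
E
```

```text
10.68 [517.4 108.9 312.8] [178.7  -0.8   2.5] F [ 1.1 -1.4 -0.7] w 0.3 q [11.6 10.8 82.8 -1.4 85.8 99.2]
[((np.float64(127.1), np.float64(105.2)), [82, 87, 103, 39, 3233]), ((np.float64(209.4), np.float64(145.1)), [208, 142, 4, 7, 25]), ((np.float64(258.7), np.float64(195.3)), [255, 191, 7, 8, 34]), ((np.float64(112.0), np.float64(196.8)), [106, 192, 12, 11, 100])]
soft [539.55363886 443.66786582 190.        ] cup [352.81911143 299.57166884  60.        ]
```

View pics/s5z.png

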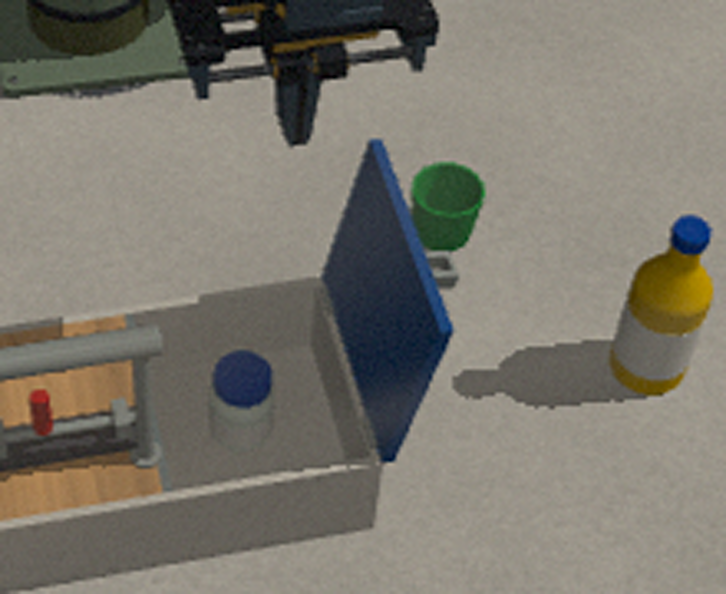

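{"op": "drive_tool", "data": {
  "moves": [
    {"claw": 1, "dx": 0, "dy": -1, "dz": 0, "yaw": 0},
    {"claw": 1, "dx": 0, "dy": -1, "dz": 0, "yaw": 0},
    {"claw": 1, "dx": 0, "dy": -1, "dz": 0, "yaw": 0},
    {"claw": 1, "dx": 0, "dy": -1, "dz": 0, "yaw": 0},
    {"claw": 1, "dx": 0, "dy": -1, "dz": 0, "yaw": 0}
  ]
}}

```text
time_s: 11.4
ee_pos: [511.5, 213.0, 307.3]
ee_rot: [178.6, -0.4, 2.6]
force: [-0.6, 0.4, -0.9]
gripper_width: 0.4
```

{"op": "drive_tool", "data": {
  "moves": [
    {"claw": 1, "dx": 0, "dy": -1, "dz": 0, "yaw": 0},
    {"claw": 1, "dx": 0, "dy": -0.9, "dz": 0, "yaw": 0},
    {"claw": 1, "dx": 0, "dy": 0, "dz": 0.7, "yaw": 0}
  ]
}}

```text
time_s: 11.78
ee_pos: [510.2, 255.3, 292.3]
ee_rot: [178.6, -0.6, 2.7]
force: [0.0, -0.1, -1.0]
gripper_width: 0.3
```

```bash
python3 - <<'E'
from h import *
st();s=cam("scene","s6.png")
cv2.imwrite("pics/s6z.png",cv2.resize(s["color"][100:280,220:440],None,fx=3.3,fy=3.3,interpolation=cv2.INTER_CUBIC))
E
```

```text
11.78 [510.2 255.3 292.3] [178.6  -0.6   2.7] F [ 0.  -0.1 -1. ] w 0.3 q [ 26.4  15.4  79.5  -1.5  85.1 113.8]
```

View pics/s6z.png

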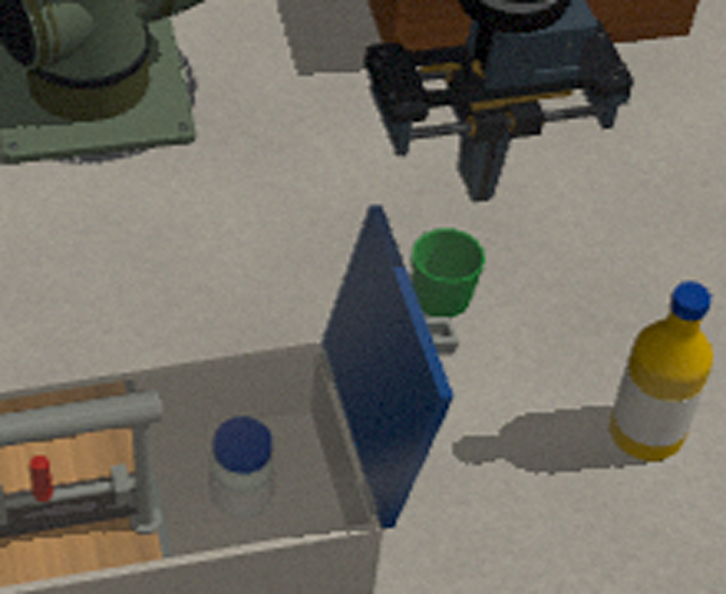

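{"op": "drive_tool", "data": {
  "moves": [
    {"claw": 1, "dx": 0.2, "dy": 0, "dz": 1, "yaw": 0},
    {"claw": 1, "dx": 0.2, "dy": 0, "dz": 1, "yaw": 0},
    {"claw": 1, "dx": 0.2, "dy": 0, "dz": 1, "yaw": 0},
    {"claw": 1, "dx": 0, "dy": 0, "dz": 0.9, "yaw": 0}
  ]
}}

```text
time_s: 12.32
ee_pos: [521.1, 248.9, 207.6]
ee_rot: [178.3, -0.2, 2.5]
force: [1.0, -0.4, 0.3]
gripper_width: 0.5
```

{"op": "drive_tool", "data": {
  "moves": [
    {"claw": 1, "dx": 0, "dy": 1, "dz": 0, "yaw": 0},
    {"claw": 1, "dx": 0, "dy": 1, "dz": 0, "yaw": 0},
    {"claw": 1, "dx": 0, "dy": 1, "dz": 0, "yaw": 0}
  ]
}}

```text
time_s: 12.7
ee_pos: [523.3, 185.2, 209.4]
ee_rot: [178.3, -0.1, 2.5]
force: [-0.3, 2.8, 2.8]
gripper_width: 0.5
```

{"op": "drive_tool", "data": {
  "moves": [
    {"claw": 1, "dx": 0, "dy": 1, "dz": 0, "yaw": 0},
    {"claw": 1, "dx": 0, "dy": 1, "dz": 0.05, "yaw": 0},
    {"claw": 1, "dx": 0, "dy": 0.9, "dz": 0.3, "yaw": 0},
    {"claw": 1, "dx": 0, "dy": 0.9, "dz": 0.4, "yaw": 0}
  ]
}}

```text
time_s: 13.2
ee_pos: [527.2, 103.4, 198.4]
ee_rot: [178.5, -0.4, 2.4]
force: [0.4, 3.2, -0.4]
gripper_width: 0.9
```

```bash
python3 - <<'E'
from h import *
st();s=cam("scene","s7.png")
cv2.imwrite("pics/s7z.png",cv2.resize(s["color"][120:300,180:400],None,fx=3.3,fy=3.3,interpolation=cv2.INTER_CUBIC))
E
```

```text
13.2 [527.2 103.4 198.4] [178.5  -0.4   2.4] F [ 0.4  3.2 -0.4] w 0.9 q [10.9 14.6 94.  -1.6 71.2 99. ]
```

View pics/s7z.png

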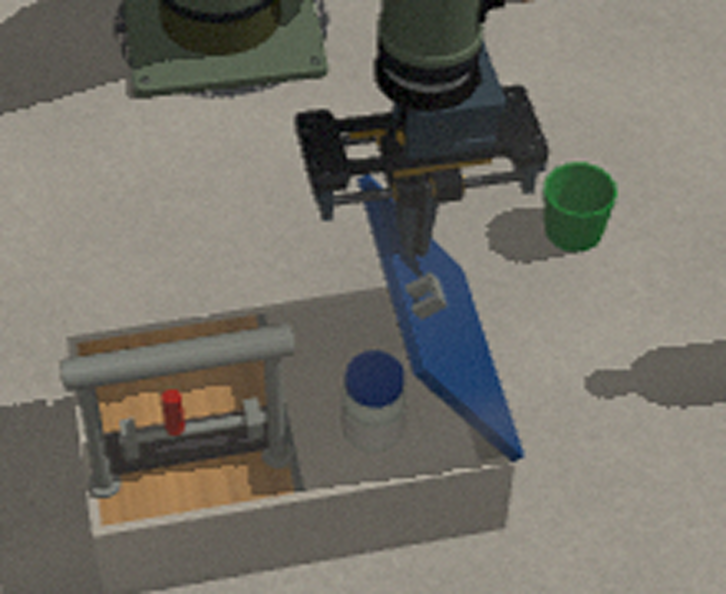

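{"op": "drive_tool", "data": {
  "moves": [
    {"claw": 1, "dx": -0.2, "dy": 0.7, "dz": 0.6, "yaw": 0},
    {"claw": 1, "dx": -0.2, "dy": 0.6, "dz": 0.8, "yaw": 0},
    {"claw": 1, "dx": -0.1, "dy": 0.3, "dz": 0.7, "yaw": 0},
    {"claw": 1, "dx": 0, "dy": 0.2, "dz": 0.7, "yaw": 0}
  ]
}}

```text
time_s: 13.75
ee_pos: [519.8, 57.9, 140.2]
ee_rot: [178.1, -0.5, 2.4]
force: [-0.4, -0.1, 2.1]
gripper_width: 0.4
```

{"op": "drive_tool", "data": {
  "moves": [
    {"claw": 1, "dx": 0, "dy": 0.1, "dz": 0.7, "yaw": 0},
    {"claw": 1, "dx": 0, "dy": 0.1, "dz": 0.6, "yaw": 0}
  ]
}}

```text
time_s: 14.0
ee_pos: [519.7, 51.8, 112.0]
ee_rot: [178.0, -0.4, 2.4]
force: [0.1, -0.6, 1.8]
gripper_width: 0.1
```

{"op": "drive_tool", "data": {
  "moves": [
    {"claw": 1, "dx": 0, "dy": 0, "dz": 0.2, "yaw": 0},
    {"claw": 1, "dx": 0, "dy": 0, "dz": 0.15, "yaw": 0}
  ]
}}

```text
time_s: 14.25
ee_pos: [519.1, 51.3, 103.4]
ee_rot: [178.0, -0.3, 2.4]
force: [0.3, -0.7, 1.5]
gripper_width: 0.4
```

```bash
python3 - <<'E'
from h import *
st();s=cam("scene");cam("wrist","w8.png")
cv2.imwrite("pics/s8z.png",cv2.resize(s["color"][120:300,180:400],None,fx=3.3,fy=3.3,interpolation=cv2.INTER_CUBIC))
E
```

```text
14.25 [519.1  51.3 103.4] [178.   -0.3   2.4] F [ 0.3 -0.7  1.5] w 0.4 q [  5.8  17.8 104.3  -2.4  57.7  94.6]
```

View pics/s8z.png

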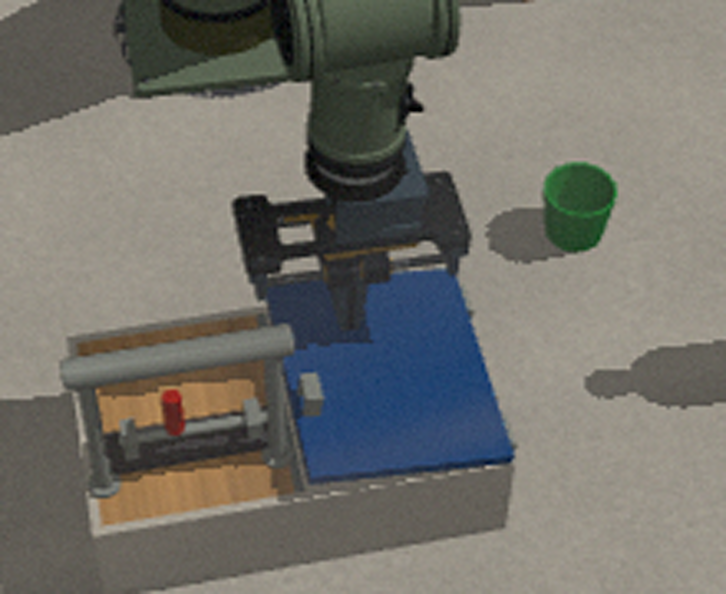

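View pics/w8.png

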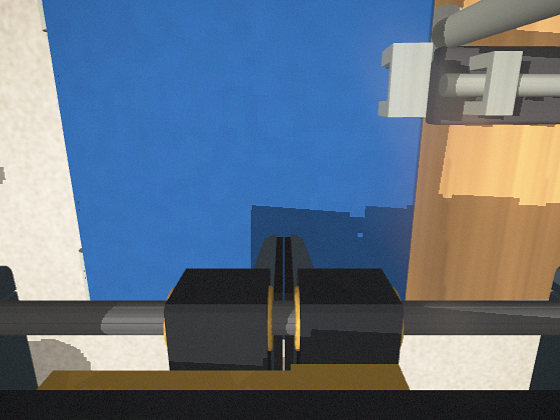

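{"op": "drive_tool", "data": {
  "moves": [
    {"claw": 1, "dx": 0, "dy": 0, "dz": 0.2, "yaw": 0},
    {"claw": 1, "dx": 0, "dy": 0, "dz": 0.1, "yaw": 0}
  ]
}}

```text
time_s: 14.6
ee_pos: [519.4, 51.5, 97.7]
ee_rot: [178.0, -0.3, 2.5]
force: [0.2, -0.2, 1.9]
gripper_width: 0.4
```

```bash
python3 - <<'E'
from h import *
st();s=cam("scene")
e=telemetry.state()['ee_pos'];print((proj(s,e)-[180,120])*3.3)
for x,y in [(-100,168),(-100,0),(100,0),(100,168)]:
  for z in (112,):
    c,sn=np.cos(.032),np.sin(.032); p=[578.5+c*x-sn*y,-9.5+sn*x+c*y,z]; print((x,y),np.round((proj(s,p)-[180,120])*3.3))
cv2.imwrite("pics/s9z.png",cv2.resize(s["color"][170:280,240:360],None,fx=6,fy=5.4,interpolation=cv2.INTER_CUBIC))
E
```

```text
14.6 [519.4  51.5  97.7] [178.   -0.3   2.5] F [ 0.2 -0.2  1.9] w 0.4 q [  5.8  18.1 104.8  -2.4  56.9  94.6]
[343.88931855 334.5100204 ]
(-100, 168) [453. 268.]
(-100, 0) [262. 296.]
(100, 0) [304. 491.]
(100, 168) [512. 457.]
```

View pics/s9z.png

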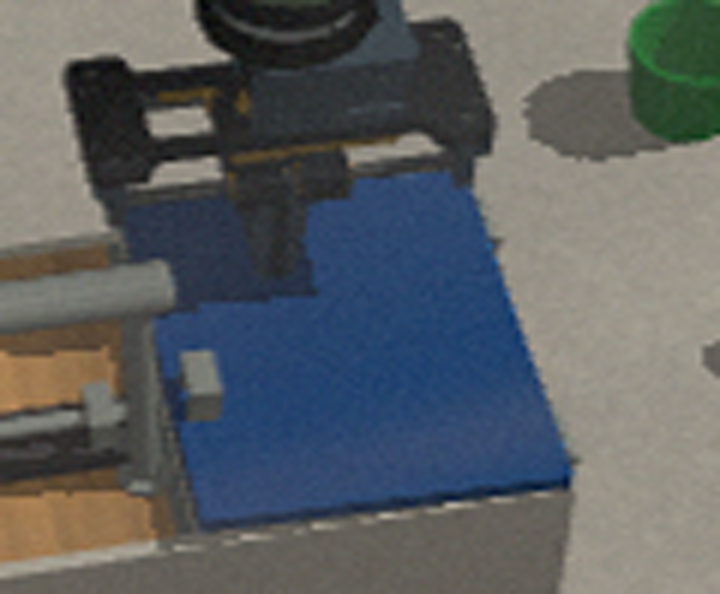

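{"op": "drive_tool", "data": {
  "moves": [
    {"claw": 1, "dx": 0, "dy": 0, "dz": 0.15, "yaw": 0},
    {"claw": 1, "dx": 0, "dy": 0, "dz": 0.15, "yaw": 0}
  ]
}}

```text
time_s: 14.9
ee_pos: [519.6, 51.2, 91.6]
ee_rot: [178.0, -0.4, 2.5]
force: [0.1, -0.4, 1.4]
gripper_width: 0.5
```

```bash
python3 - <<'E'
from h import *
st();s=cam("scene");w=cam("wrist","w10.png")
cv2.imwrite("pics/s10z.png",cv2.resize(s["color"][170:280,240:360],None,fx=6,fy=5.4,interpolation=cv2.INTER_CUBIC))
E
```

```text
14.9 [519.6  51.2  91.6] [178.   -0.4   2.5] F [ 0.1 -0.4  1.4] w 0.5 q [  5.8  18.5 105.3  -2.5  56.   94.7]
```

View pics/s10z.png

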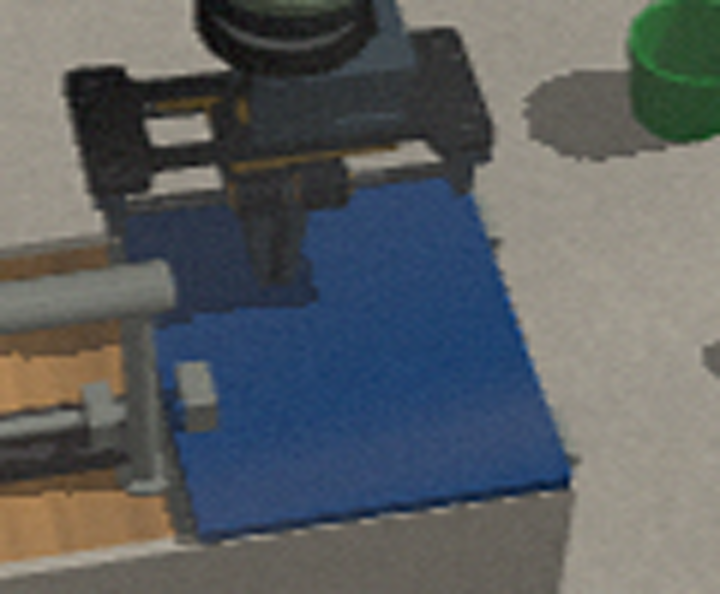

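View pics/w10.png

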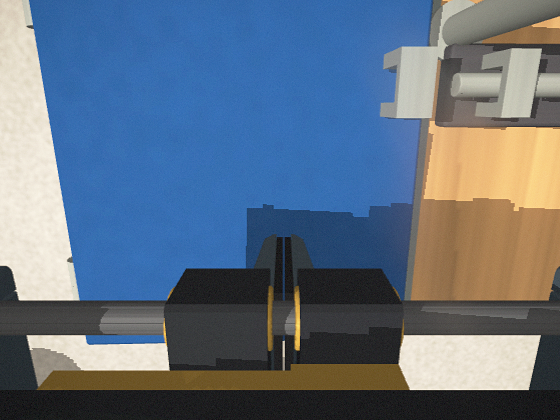

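{"op": "drive_tool", "data": {
  "moves": [
    {"claw": 1, "dx": 0, "dy": 0, "dz": 0.1, "yaw": 0},
    {"claw": 1, "dx": 0, "dy": 0, "dz": 0.15, "yaw": 0}
  ]
}}

```text
time_s: 15.25
ee_pos: [519.7, 51.3, 90.5]
ee_rot: [178.0, -0.4, 2.4]
force: [-7.9, -0.1, 28.8]
gripper_width: 0.4
```

{"op": "drive_tool", "data": {
  "moves": [
    {"claw": 1, "dx": 0, "dy": 0, "dz": 0, "yaw": 0}
  ]
}}

```text
time_s: 15.38
ee_pos: [520.0, 51.5, 91.4]
ee_rot: [178.0, -0.5, 2.4]
force: [-0.1, 0.9, 0.3]
gripper_width: 0.3
```

```bash
python3 - <<'E'
from h import *
st();s=cam("scene");w=cam("wrist","w11.png");t=cam("top","t11.png")
cv2.imwrite("pics/s11z.png",cv2.resize(s["color"][170:280,240:360],None,fx=6,fy=5.4,interpolation=cv2.INTER_CUBIC))
cv2.imwrite("pics/t11z.png",cv2.resize(t["color"][130:290,190:440],None,fx=3.2,fy=3.2,interpolation=cv2.INTER_CUBIC))
E
```

```text
15.38 [520.   51.5  91.4] [178.   -0.5   2.4] F [-0.1  0.9  0.3] w 0.3 q [  5.8  18.5 105.3  -2.4  55.8  94.7]
```

View pics/s11z.png

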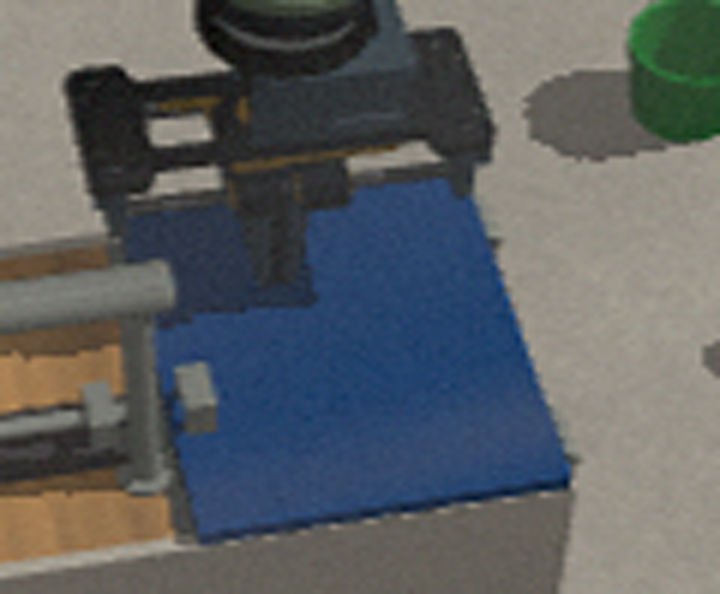

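View pics/w11.png

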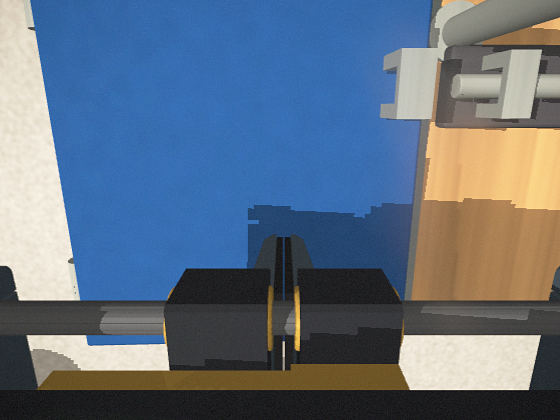

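View pics/t11z.png

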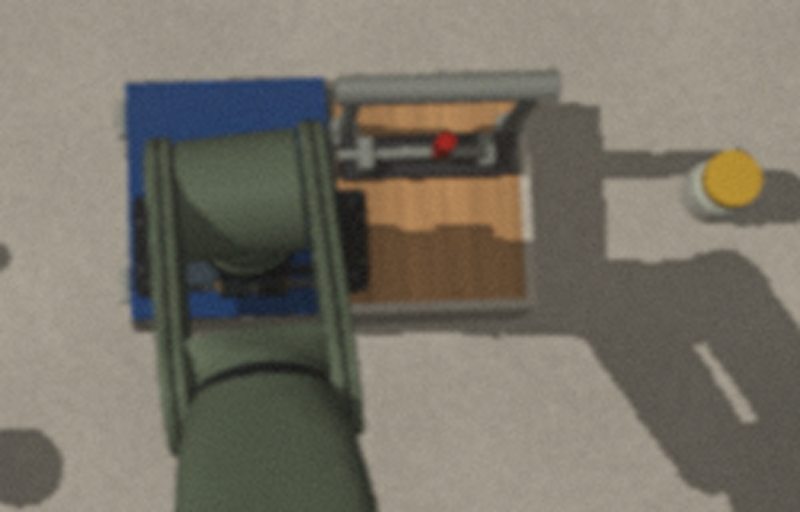

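```bash
python3 - <<'E'
from h import *
s=cam("scene");w=cam("wrist");r=lambda a:np.round(a,1)
print('keeper',tri(w,(416,83),s,(240+192/6,170+380/5.4)))
print('strap',tri(w,(522,83),s,(240+98/6,170+390/5.4)))
for z in (91,112): print(z,proj(s,(520,51.5,z)), proj(w,(520,51.5,z)))
f=[]
for l,z in (((-100,0),112),((-100,168),112),((100,0),112),((100,168),112)):
    c,sn=np.cos(.032),np.sin(.032); p=[578.5+c*l[0]-sn*l[1],-9.5+sn*l[0]+c*l[1],z]; print(l,r(proj(w,p)),r(proj(s,p)))
E
```

```text
keeper (array([606.77386707,   5.97485685, 135.45031085]), np.float64(3.192956082537747))
strap (array([607.94382435, -35.4285701 , 136.51328215]), np.float64(4.753652287498388))
91 [284.23786992 222.95686408] [285.74725591 250.21779331]
112 [284.25313913 218.37491604] [287.47041218 265.8901408 ]
(-100, 0) [402.8 339.9] [259.5 209.8]
(-100, 168) [ 85.1 343.5] [317.4 201.1]
(100, 0) [ 453.  -102.2] [272.1 268.8]
(100, 168) [  14.4 -116.6] [335.1 258.6]
```

{"op": "drive_tool", "data": {
  "moves": [
    {"claw": 1, "dx": 0, "dy": 0.5, "dz": -0.5, "yaw": 0},
    {"claw": 1, "dx": 0, "dy": 0.9, "dz": 0, "yaw": 0},
    {"claw": 1, "dx": 0, "dy": 0, "dz": 0.4, "yaw": 0},
    {"claw": 1, "dx": 0, "dy": 0, "dz": 0.2, "yaw": 0}
  ]
}}

```text
time_s: 16.12
ee_pos: [520.7, 21.3, 90.4]
ee_rot: [178.1, -0.4, 2.3]
force: [-9.0, 4.6, 31.0]
gripper_width: 0.7
```

{"op": "drive_tool", "data": {
  "moves": [
    {"claw": 1, "dx": 0, "dy": 0, "dz": -1, "yaw": 0},
    {"claw": 1, "dx": 0, "dy": 0, "dz": -1, "yaw": 0},
    {"claw": 1, "dx": 0, "dy": 0, "dz": -1, "yaw": 0},
    {"claw": 1, "dx": 0, "dy": 0, "dz": -1, "yaw": 0},
    {"claw": 1, "dx": 0, "dy": 0, "dz": -1, "yaw": 0}
  ]
}}

```text
time_s: 16.75
ee_pos: [516.9, 24.7, 187.8]
ee_rot: [178.1, 0.3, 2.3]
force: [-0.1, 1.2, 0.3]
gripper_width: 0.7
```

{"op": "drive_tool", "data": {
  "moves": [
    {"claw": 1, "dx": 0, "dy": 0, "dz": -1, "yaw": 0},
    {"claw": 1, "dx": 0, "dy": 0, "dz": -1, "yaw": 0},
    {"claw": 1, "dx": 0, "dy": 0, "dz": -1, "yaw": 0},
    {"claw": 1, "dx": 0, "dy": 0, "dz": -1, "yaw": 0},
    {"claw": 1, "dx": 0, "dy": 0, "dz": -1, "yaw": 0}
  ]
}}

```text
time_s: 17.38
ee_pos: [515.6, 28.3, 286.0]
ee_rot: [178.2, 0.8, 2.3]
force: [1.0, -0.9, 0.1]
gripper_width: 0.6
```

{"op": "drive_tool", "data": {
  "moves": [
    {"claw": 1, "dx": 0, "dy": 0, "dz": -1, "yaw": 0},
    {"claw": 1, "dx": 1, "dy": 0, "dz": -1, "yaw": 0},
    {"claw": 1, "dx": 1, "dy": 0, "dz": -1, "yaw": 0},
    {"claw": 1, "dx": 1, "dy": 0, "dz": -1, "yaw": 0},
    {"claw": 1, "dx": 1, "dy": 0, "dz": -1, "yaw": 0}
  ]
}}

```text
time_s: 18.0
ee_pos: [597.3, 35.2, 383.5]
ee_rot: [178.3, 1.2, 2.3]
force: [-0.1, 0.8, -0.4]
gripper_width: 0.5
```

```bash
python3 - <<'E'
from h import *
st();s=cam("scene","s12.png")
r=lambda a:np.round(a,1)
cv2.imwrite("pics/s12z.png",cv2.resize(s["color"][170:290,190:370],None,fx=4.4,fy=4.4,interpolation=cv2.INTER_CUBIC))
E
```

```text
18.0 [597.3  35.2 383.5] [178.3   1.2   2.3] F [-0.1  0.8 -0.4] w 0.5 q [  3.3  18.7  62.3  -1.7 100.1  90.7]
```

View pics/s12z.png

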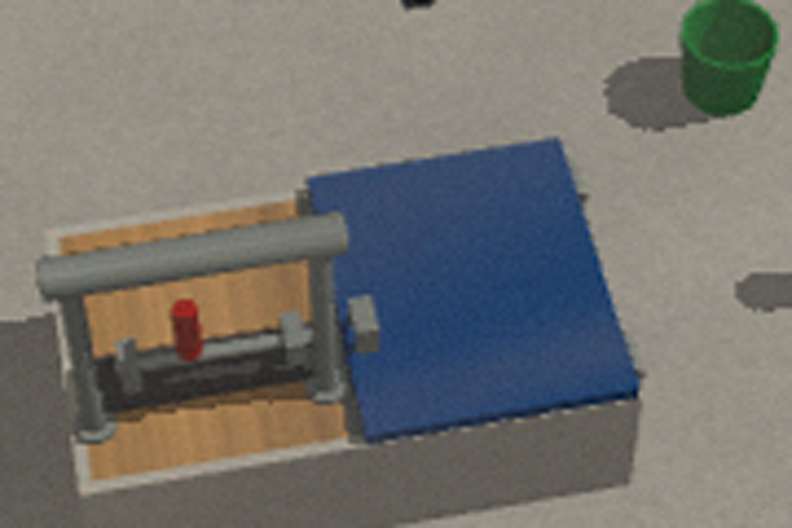

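{"op": "drive_tool", "data": {
  "moves": [
    {"claw": 1, "dx": 1, "dy": 0, "dz": 0, "yaw": 0},
    {"claw": 1, "dx": 1, "dy": 0, "dz": 0, "yaw": 0},
    {"claw": 1, "dx": 1, "dy": 0, "dz": 0, "yaw": 0},
    {"claw": 1, "dx": 1, "dy": 0, "dz": 0, "yaw": 0},
    {"claw": 1, "dx": 1, "dy": 0, "dz": 0, "yaw": 0}
  ]
}}

```text
time_s: 18.68
ee_pos: [701.8, 39.8, 378.1]
ee_rot: [178.3, 1.3, 2.3]
force: [-0.8, -0.3, 0.6]
gripper_width: 0.6
```

{"op": "drive_tool", "data": {
  "moves": [
    {"claw": 1, "dx": 1, "dy": 0, "dz": 0, "yaw": 0},
    {"claw": 1, "dx": 1, "dy": 0, "dz": 0, "yaw": 0},
    {"claw": 1, "dx": 1, "dy": 0, "dz": 0, "yaw": 0},
    {"claw": 1, "dx": 1, "dy": 0, "dz": 0, "yaw": 0},
    {"claw": 1, "dx": 1, "dy": 0, "dz": 0, "yaw": 0}
  ]
}}

```text
time_s: 19.3
ee_pos: [801.0, 43.9, 365.9]
ee_rot: [178.4, 1.7, 2.3]
force: [3.5, 0.7, 42.2]
gripper_width: 0.4
```

```bash
python3 - <<'E'
from h import *
st()
E
```

```text
19.3 [801.   43.9 365.9] [178.4   1.7   2.3] F [ 3.5  0.7 42.2] w 0.4 q [  3.   47.9  12.3  -1.9 121.6  89.7]
```

{"op": "drive_tool", "data": {
  "moves": [
    {"claw": 1, "dx": 0.5, "dy": 0, "dz": 0, "yaw": 0}
  ]
}}

```text
time_s: 19.42
ee_pos: [806.5, 44.0, 356.0]
ee_rot: [178.4, 1.9, 2.3]
force: [0.4, 0.0, -1.6]
gripper_width: 0.1
```

```bash
python3 - <<'E'
from h import *
st()
E
```

```text
19.43 [806.5  44.  356. ] [178.4   1.9   2.3] F [ 0.4  0.  -1.6] w 0.1 q [  3.   48.4  12.6  -1.9 120.9  89.7]
```

{"op": "drive_tool", "data": {
  "moves": [
    {"claw": 1, "dx": 1, "dy": 0, "dz": -1, "yaw": 0},
    {"claw": 1, "dx": 1, "dy": 0, "dz": -1, "yaw": 0}
  ]
}}

```text
time_s: 19.68
ee_pos: [810.9, 44.4, 368.1]
ee_rot: [178.4, -0.1, 2.4]
force: [-0.8, -0.3, -0.1]
gripper_width: 0.7
```

```bash
python3 - <<'E'
from h import *
st()
E
```

```text
19.68 [810.9  44.4 368.1] [ 1.784e+02 -1.000e-01  2.400e+00] F [-0.8 -0.3 -0.1] w 0.7 q [  3.   47.7  12.3  -1.9 119.9  89.7]
```

{"op": "drive_tool", "data": {
  "moves": [
    {"claw": 1, "dx": 1, "dy": 0, "dz": -1, "yaw": 0},
    {"claw": 1, "dx": 1, "dy": 0, "dz": -1, "yaw": 0},
    {"claw": 1, "dx": 1, "dy": 0, "dz": -1, "yaw": 0},
    {"claw": 1, "dx": 1, "dy": 0, "dz": -1, "yaw": 0},
    {"claw": 1, "dx": 1, "dy": 0, "dz": -1, "yaw": 0}
  ]
}}

```text
time_s: 20.3
ee_pos: [816.3, 45.3, 410.0]
ee_rot: [178.4, -5.9, 2.6]
force: [0.0, -0.3, 0.7]
gripper_width: 0.6
```

```bash
python3 - <<'E'
from h import *
st();print(telemetry.state()['qpos'])
E
```

```text
20.3 [816.3  45.3 410. ] [178.4  -5.9   2.6] F [ 0.  -0.3  0.7] w 0.6 q [  3.1  44.8  12.3  -1.9 117.   89.7]
[  3.09451673  44.80797922  12.3211546   -1.86208223 116.98797004
  89.68994705]
```

{"op": "drive_tool", "data": {
  "moves": [
    {"claw": 1, "dx": 1, "dy": 0, "dz": -1, "yaw": 0},
    {"claw": 1, "dx": 1, "dy": 0, "dz": -1, "yaw": 0},
    {"claw": 1, "dx": 1, "dy": 0, "dz": -1, "yaw": 0},
    {"claw": 1, "dx": 1, "dy": 0, "dz": -1, "yaw": 0},
    {"claw": 1, "dx": 1, "dy": 0, "dz": -1, "yaw": 0}
  ]
}}

```text
time_s: 20.92
ee_pos: [817.6, 46.1, 451.7]
ee_rot: [178.4, -11.1, 2.7]
force: [-0.4, -0.7, -0.3]
gripper_width: 0.4
```

{"op": "drive_tool", "data": {
  "moves": [
    {"claw": 1, "dx": 1, "dy": 0, "dz": -1, "yaw": 0},
    {"claw": 1, "dx": 1, "dy": 0, "dz": -1, "yaw": 0},
    {"claw": 1, "dx": 1, "dy": 0, "dz": -1, "yaw": 0},
    {"claw": 1, "dx": 1, "dy": 0, "dz": -1, "yaw": 0},
    {"claw": 1, "dx": 1, "dy": 0, "dz": -1, "yaw": 0}
  ]
}}

```text
time_s: 21.55
ee_pos: [813.0, 46.8, 499.0]
ee_rot: [178.4, -16.4, 2.9]
force: [0.1, 0.3, -0.3]
gripper_width: 0.6
```

{"op": "drive_tool", "data": {
  "moves": [
    {"claw": 1, "dx": 1, "dy": 0, "dz": -1, "yaw": 0},
    {"claw": 1, "dx": 1, "dy": 0, "dz": -1, "yaw": 0},
    {"claw": 1, "dx": 1, "dy": 0, "dz": -1, "yaw": 0},
    {"claw": 1, "dx": 1, "dy": 0, "dz": -1, "yaw": 0},
    {"claw": 1, "dx": 1, "dy": 0, "dz": -1, "yaw": 0}
  ]
}}

```text
time_s: 22.18
ee_pos: [802.3, 47.5, 550.2]
ee_rot: [178.3, -21.8, 3.0]
force: [0.1, 0.2, -0.1]
gripper_width: 0.4
```

```bash
python3 - <<'E'
from h import *
st();print(telemetry.state()['qpos'])
E
```

```text
22.18 [802.3  47.5 550.2] [178.3 -21.8   3. ] F [ 0.1  0.2 -0.1] w 0.4 q [  3.4  35.6  12.3  -1.9 110.3  89.7]
[  3.35996558  35.62524745  12.32492656  -1.90146681 110.27699188
  89.65295739]
```

{"op": "drive_tool", "data": {
  "moves": [
    {"claw": 1, "dx": 1, "dy": 0, "dz": -1, "yaw": 0},
    {"claw": 1, "dx": 1, "dy": 0, "dz": -1, "yaw": 0},
    {"claw": 1, "dx": 1, "dy": 0, "dz": -1, "yaw": 0},
    {"claw": 1, "dx": 1, "dy": 0, "dz": -1, "yaw": 0},
    {"claw": 1, "dx": 1, "dy": 0, "dz": -1, "yaw": 0}
  ]
}}

```text
time_s: 22.8
ee_pos: [785.1, 47.9, 604.2]
ee_rot: [178.3, -27.1, 3.2]
force: [-0.4, 1.9, 0.3]
gripper_width: 0.4
```

{"op": "drive_tool", "data": {
  "moves": [
    {"claw": 1, "dx": 1, "dy": 0, "dz": -1, "yaw": 0},
    {"claw": 1, "dx": 1, "dy": 0, "dz": -1, "yaw": 0},
    {"claw": 1, "dx": 1, "dy": 0, "dz": -1, "yaw": 0},
    {"claw": 1, "dx": 1, "dy": 0, "dz": -1, "yaw": 0}
  ]
}}

```text
time_s: 23.3
ee_pos: [766.6, 48.1, 648.5]
ee_rot: [178.2, -31.3, 3.3]
force: [-0.9, -0.4, -1.5]
gripper_width: 0.2
```

{"op": "drive_tool", "data": {
  "moves": [
    {"claw": 1, "dx": -1, "dy": 0.45, "dz": 0.5, "yaw": 0},
    {"claw": 1, "dx": -1, "dy": 0.45, "dz": 0.5, "yaw": 0},
    {"claw": 1, "dx": -1, "dy": 0.45, "dz": 0.5, "yaw": 0},
    {"claw": 1, "dx": -1, "dy": 0.45, "dz": 0.5, "yaw": 0},
    {"claw": 1, "dx": -1, "dy": 0.45, "dz": 0.5, "yaw": 0}
  ]
}}

```text
time_s: 23.92
ee_pos: [708.0, -2.2, 557.2]
ee_rot: [178.2, -32.1, 3.4]
force: [0.5, 0.4, 0.1]
gripper_width: 0.3
```

{"op": "drive_tool", "data": {
  "moves": [
    {"claw": 1, "dx": -1, "dy": 0.45, "dz": 0.5, "yaw": 0},
    {"claw": 1, "dx": -1, "dy": 0.45, "dz": 0.5, "yaw": 0},
    {"claw": 1, "dx": -1, "dy": 0.45, "dz": 0.5, "yaw": 0},
    {"claw": 1, "dx": -1, "dy": 0.45, "dz": 0.5, "yaw": 0},
    {"claw": 1, "dx": -1, "dy": 0.45, "dz": 0.5, "yaw": 0}
  ]
}}

```text
time_s: 24.55
ee_pos: [648.1, -53.7, 461.7]
ee_rot: [178.1, -32.3, 3.5]
force: [0.6, 0.5, 0.2]
gripper_width: 0.3
```

{"op": "drive_tool", "data": {
  "moves": [
    {"claw": 1, "dx": -1, "dy": 0.4, "dz": 0.45, "yaw": 0},
    {"claw": 1, "dx": -1, "dy": 0.4, "dz": 0.45, "yaw": 0},
    {"claw": 1, "dx": -1, "dy": 0.4, "dz": 0.45, "yaw": 0},
    {"claw": 1, "dx": -1, "dy": 0.4, "dz": 0.45, "yaw": 0},
    {"claw": 1, "dx": -1, "dy": 0.4, "dz": 0.45, "yaw": 0}
  ]
}}

```text
time_s: 25.18
ee_pos: [586.0, -100.1, 369.9]
ee_rot: [178.0, -32.5, 3.5]
force: [-0.2, -0.1, -0.2]
gripper_width: 0.6
```

{"op": "drive_tool", "data": {
  "moves": [
    {"claw": 1, "dx": -1, "dy": 0.35, "dz": 0.45, "yaw": 0},
    {"claw": 1, "dx": -1, "dy": 0.35, "dz": 0.45, "yaw": 0},
    {"claw": 1, "dx": -1, "dy": 0.35, "dz": 0.45, "yaw": 0},
    {"claw": 1, "dx": -0.8, "dy": 0.3, "dz": 0.3, "yaw": 0}
  ]
}}

```text
time_s: 25.68
ee_pos: [538.0, -131.9, 300.8]
ee_rot: [177.9, -32.6, 3.6]
force: [0.4, -0.1, -0.6]
gripper_width: 0.5
```

```bash
python3 - <<'E'
from h import *
st();cam("wrist","w13.png")
s=cam("scene");cv2.imwrite("pics/s13z.png",cv2.resize(s["color"][130:290,190:370],None,fx=3.6,fy=3.6,interpolation=cv2.INTER_CUBIC))
E
```

```text
25.68 [ 538.  -131.9  300.8] [177.9 -32.6   3.6] F [ 0.4 -0.1 -0.6] w 0.5 q [-22.5  -2.7 107.4  16.5  45.8  56.1]
```

View pics/w13.png

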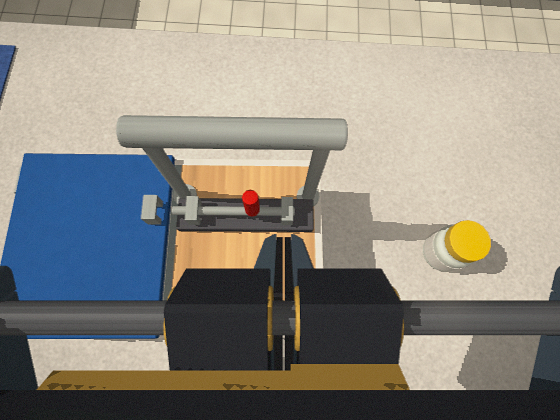

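View pics/s13z.png

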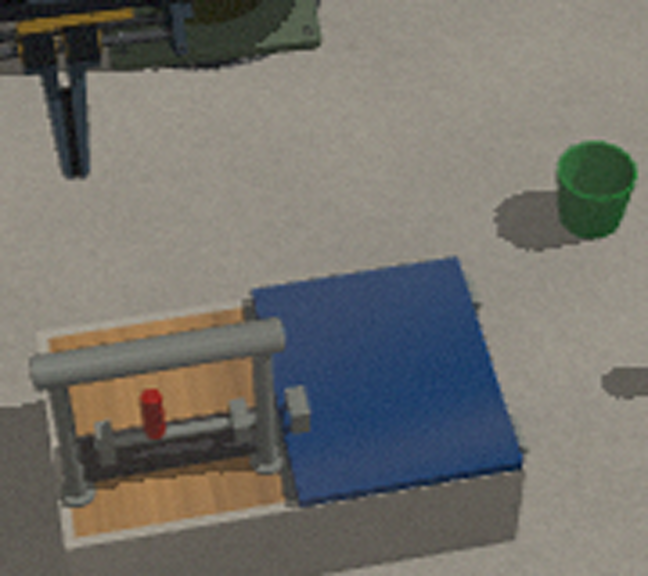

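```bash
python3 - <<'E'
from h import *
from scipy.spatial.transform import Rotation as Ro
w=cam("wrist");print('knobtop',np.round(onz(w,250,195,170),1))
e=telemetry.state();R=Ro.from_euler('xyz',e['ee_rot'],degrees=True).as_matrix();print(np.round(R,3),np.round(R.T@(np.array([615,-133,145])-e['ee_pos'])/20,2))
E
```

```text
knobtop [611.4 -99.5 170. ]
[[ 0.841  0.042  0.54 ]
 [ 0.051 -0.999 -0.003]
 [ 0.539  0.031 -0.842]] [-0.99 -0.02  8.64]
```

{"op": "drive_tool", "data": {
  "moves": [
    {"claw": 1, "dx": -0.2, "dy": 0, "dz": 1, "yaw": 0},
    {"claw": 1, "dx": -0.2, "dy": 0, "dz": 1, "yaw": 0},
    {"claw": 1, "dx": -0.2, "dy": 0, "dz": 1, "yaw": 0},
    {"claw": 1, "dx": -0.2, "dy": 0, "dz": 1, "yaw": 0},
    {"claw": 1, "dx": -0.2, "dy": 0, "dz": 1, "yaw": 0}
  ]
}}

```text
time_s: 26.45
ee_pos: [583.8, -133.7, 214.1]
ee_rot: [177.5, -33.6, 3.8]
force: [0.1, 0.1, -0.1]
gripper_width: 0.4
```

```bash
python3 - <<'E'
from h import *
from scipy.spatial.transform import Rotation as Ro
st();w=cam("wrist","w14.png")
e=telemetry.state();R=Ro.from_euler('xyz',e['ee_rot'],degrees=True).as_matrix();print(np.round(R.T@(np.array([615,-133,145])-e['ee_pos'])/20,2))
E
```

```text
26.45 [ 583.8 -133.7  214.1] [177.5 -33.6   3.8] F [ 0.1  0.1 -0.1] w 0.4 q [-20.4   4.9 113.1  20.8  31.5  51.7]
[-0.48 -0.06  3.63]
```

View pics/w14.png

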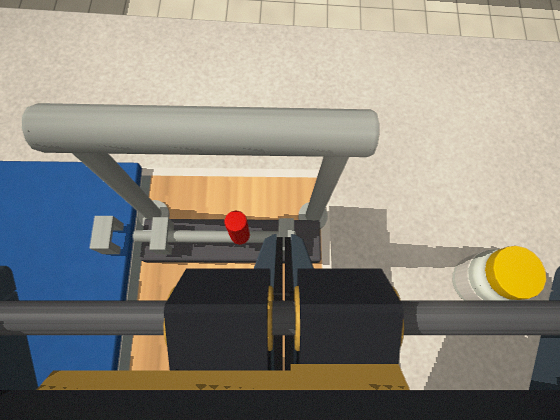

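{"op": "drive_tool", "data": {
  "moves": [
    {"claw": 1, "dx": -0.15, "dy": 0, "dz": 0.9, "yaw": 0},
    {"claw": 1, "dx": -0.15, "dy": 0, "dz": 0.9, "yaw": 0},
    {"claw": 1, "dx": -0.15, "dy": 0, "dz": 0.9, "yaw": 0},
    {"claw": 1, "dx": -0.1, "dy": 0, "dz": 0.7, "yaw": 0}
  ]
}}

```text
time_s: 27.0
ee_pos: [617.4, -134.0, 153.0]
ee_rot: [177.4, -33.9, 3.9]
force: [0.2, 0.4, -0.4]
gripper_width: 0.5
```

```bash
python3 - <<'E'
from h import *
st();w=cam("wrist","w15.png");print(np.round(onz(w,228,236,170),1))
s=cam("scene");cv2.imwrite("pics/s15z.png",cv2.resize(s["color"][170:290,190:370],None,fx=4.4,fy=4.4,interpolation=cv2.INTER_CUBIC))
E
```

```text
27.0 [ 617.4 -134.   153. ] [177.4 -33.9   3.9] F [ 0.2  0.4 -0.4] w 0.5 q [-19.   11.6 115.3  27.   22.7  45.7]
[ 619.3 -103.4  170. ]
```

View pics/w15.png

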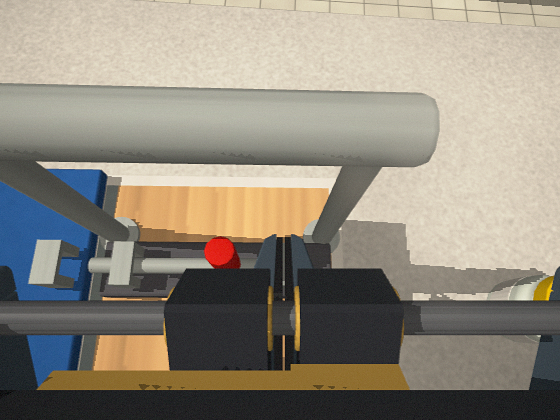

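View pics/s15z.png

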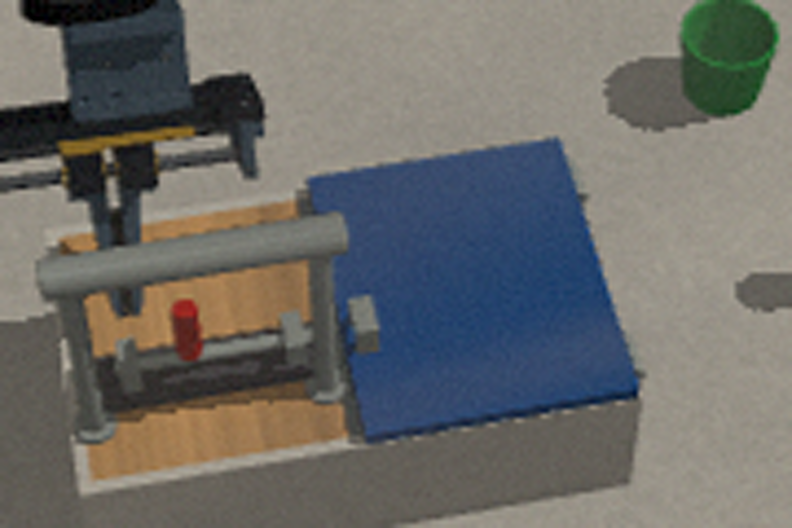

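{"op": "drive_tool", "data": {
  "moves": [
    {"claw": 1, "dx": -0.2, "dy": 0, "dz": 0.35, "yaw": 0},
    {"claw": 1, "dx": 0, "dy": -0.4, "dz": 0, "yaw": 0},
    {"claw": 1, "dx": 0, "dy": -0.4, "dz": 0, "yaw": 0}
  ]
}}

```text
time_s: 27.48
ee_pos: [617.1, -117.8, 144.4]
ee_rot: [177.4, -33.9, 3.9]
force: [-0.6, 0.9, 0.7]
gripper_width: 0.4
```

```bash
python3 - <<'E'
from h import *
st();w=cam("wrist","w16.png");
s=cam("scene");cv2.imwrite("pics/s16z.png",cv2.resize(s["color"][200:270,190:290],None,fx=7,fy=7,interpolation=cv2.INTER_CUBIC))
print((proj(s,telemetry.state()['ee_pos'])-[190,200])*7, blob(s["color"],(0,150,80),(6,255,255)))
E
```

```text
27.48 [ 617.1 -117.8  144.4] [177.4 -33.9   3.9] F [-0.6  0.9  0.7] w 0.4 q [-17.   11.9 116.5  26.3  20.6  47.8]
[252.32332499 335.74664569] [((np.float64(232.0), np.float64(244.2)), [229, 238, 7, 14, 61])]
```

View pics/s16z.png

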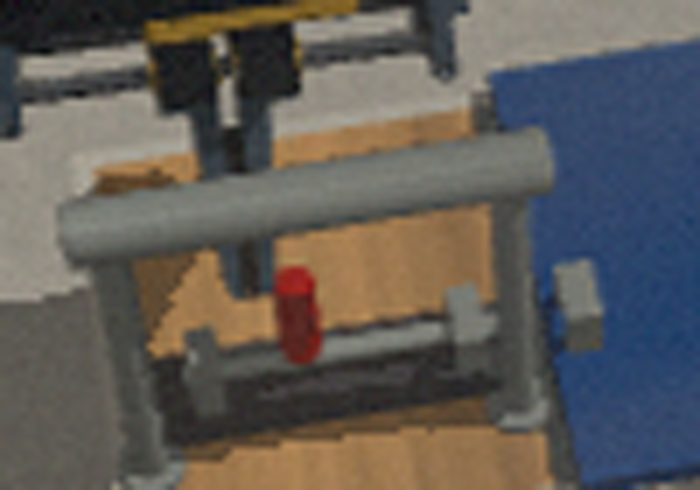

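{"op": "drive_tool", "data": {
  "moves": [
    {"claw": 1, "dx": -0.1, "dy": 0.1, "dz": 0.6, "yaw": 0},
    {"claw": 1, "dx": 0, "dy": -0.4, "dz": 0, "yaw": 0},
    {"claw": 1, "dx": 0, "dy": -0.4, "dz": 0, "yaw": 0}
  ]
}}

```text
time_s: 27.95
ee_pos: [622.8, -104.5, 133.1]
ee_rot: [177.2, -34.1, 3.9]
force: [-0.3, -2.6, 3.1]
gripper_width: 0.1
```

```bash
python3 - <<'E'
from h import *
st();w=cam("wrist","w17.png");
s=cam("scene");cv2.imwrite("pics/s17z.png",cv2.resize(s["color"][200:270,190:290],None,fx=7,fy=7,interpolation=cv2.INTER_CUBIC))
print( blob(s["color"],(0,150,80),(6,255,255)))
E
```

```text
27.95 [ 622.8 -104.5  133.1] [177.2 -34.1   3.9] F [-0.3 -2.6  3.1] w 0.1 q [-15.   12.9 117.4  25.9  18.1  49.5]
[((np.float64(238.3), np.float64(243.2)), [235, 237, 7, 14, 58])]
```

View pics/s17z.png

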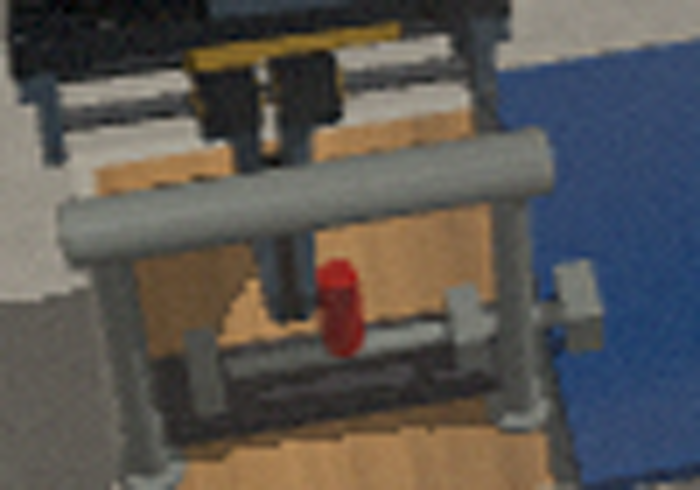

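{"op": "drive_tool", "data": {
  "moves": [
    {"claw": 1, "dx": 0, "dy": -0.4, "dz": 0, "yaw": 0},
    {"claw": 1, "dx": 0, "dy": -0.4, "dz": 0, "yaw": 0}
  ]
}}

```text
time_s: 28.3
ee_pos: [622.1, -87.4, 133.0]
ee_rot: [177.2, -34.1, 4.0]
force: [-1.1, -2.3, 1.2]
gripper_width: 0.9
```

{"op": "drive_tool", "data": {
  "moves": [
    {"claw": 1, "dx": 0, "dy": -0.25, "dz": 0, "yaw": 0}
  ]
}}

```text
time_s: 28.42
ee_pos: [621.8, -81.9, 133.0]
ee_rot: [177.2, -34.1, 4.0]
force: [-1.5, -3.1, 1.2]
gripper_width: 0.8
```

{"op": "drive_tool", "data": {
  "moves": [
    {"claw": 1, "dx": 0, "dy": -0.15, "dz": 0, "yaw": 0},
    {"claw": 1, "dx": 0, "dy": -0.15, "dz": 0, "yaw": 0}
  ]
}}

```text
time_s: 28.68
ee_pos: [622.1, -80.9, 133.3]
ee_rot: [176.6, -34.4, 4.1]
force: [-5.3, -22.9, -0.3]
gripper_width: 0.7
```

{"op": "drive_tool", "data": {
  "moves": [
    {"claw": 1, "dx": 0, "dy": -0.1, "dz": 0, "yaw": 0}
  ]
}}

```text
time_s: 28.8
ee_pos: [622.0, -81.4, 133.3]
ee_rot: [176.4, -34.4, 4.1]
force: [-2.3, -12.1, 0.3]
gripper_width: 0.6
```

```bash
python3 - <<'E'
from h import *
st();w=cam("wrist","w18.png");
s=cam("scene");cv2.imwrite("pics/s18z.png",cv2.resize(s["color"][190:280,190:300],None,fx=6.5,fy=6.5,interpolation=cv2.INTER_CUBIC))
b=blob(s["color"],(0,150,80),(6,255,255));print(b)
print([np.round(proj(s,(578.5+30*1+.032*(100-k),-9.5+1-100+k,152)),1) for k in (0,10,40,45)])
E
```

```text
28.8 [622.  -81.4 133.3] [176.4 -34.4   4.1] F [ -2.3 -12.1   0.3] w 0.6 q [-11.5  12.3 118.4  19.5  15.9  58.3]
[((np.float64(246.9), np.float64(241.7)), [244, 236, 6, 13, 57])]
[array([229. , 244.2]), array([232.8, 243.6]), array([244.3, 241.8]), array([246.2, 241.5])]
```

View pics/s18z.png

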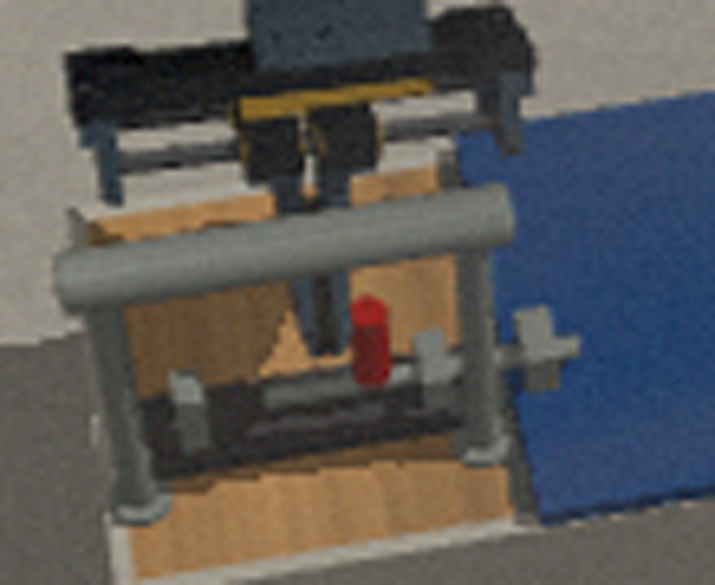

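View pics/w18.png

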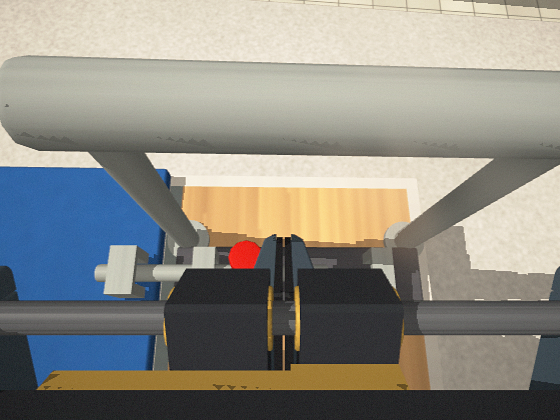

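{"op": "drive_tool", "data": {
  "moves": [
    {"claw": 1, "dx": 0, "dy": 0.4, "dz": 0, "yaw": 0},
    {"claw": 1, "dx": 0, "dy": 0.2, "dz": -0.8, "yaw": 0},
    {"claw": 1, "dx": 0, "dy": 0, "dz": -1, "yaw": 0},
    {"claw": 1, "dx": 0, "dy": 0, "dz": -1, "yaw": 0},
    {"claw": 1, "dx": 0, "dy": 0, "dz": -1, "yaw": 0}
  ]
}}

```text
time_s: 29.52
ee_pos: [574.5, -89.6, 197.2]
ee_rot: [176.7, -34.0, 4.0]
force: [0.7, 0.2, 0.2]
gripper_width: 0.7
```

{"op": "drive_tool", "data": {
  "moves": [
    {"claw": 1, "dx": 0, "dy": 0, "dz": -1, "yaw": 0},
    {"claw": 1, "dx": 0, "dy": 0, "dz": -1, "yaw": 0},
    {"claw": 1, "dx": 0, "dy": 0, "dz": -1, "yaw": 0},
    {"claw": 1, "dx": 0, "dy": 0, "dz": -1, "yaw": 0},
    {"claw": 1, "dx": 0, "dy": 0, "dz": 0, "yaw": 0}
  ]
}}

```text
time_s: 30.15
ee_pos: [523.9, -85.3, 270.2]
ee_rot: [176.7, -34.1, 4.2]
force: [0.6, 0.1, -0.4]
gripper_width: 0.6
```

```bash
python3 - <<'E'
from h import *
st();w=cam("wrist","w19.png");t=cam("top")
s=cam("scene","s19.png")
print(blob(s["color"],(0,150,80),(6,255,255)));print(blob(s["color"],(18,140,80),(32,255,255)),blob(s["color"],(50,100,40),(85,255,255)))
E
```

```text
30.15 [523.9 -85.3 270.2] [176.7 -34.1   4.2] F [ 0.6  0.1 -0.4] w 0.6 q [-15.7  -5.  114.7  12.9  37.6  63.2]
[((np.float64(246.9), np.float64(241.5)), [244, 236, 6, 13, 57])]
[((np.float64(303.1), np.float64(29.0)), [291, 6, 27, 47, 1128]), ((np.float64(230.9), np.float64(138.5)), [217, 136, 30, 6, 84]), ((np.float64(423.8), np.float64(208.9)), [412, 195, 24, 26, 451]), ((np.float64(415.0), np.float64(235.5)), [406, 230, 21, 10, 89]), ((np.float64(138.2), np.float64(270.2)), [129, 262, 19, 18, 276])] [((np.float64(83.7), np.float64(94.4)), [57, 57, 53, 77, 3039]), ((np.float64(355.5), np.float64(181.6)), [345, 169, 22, 27, 295])]
```

View pics/s19.png

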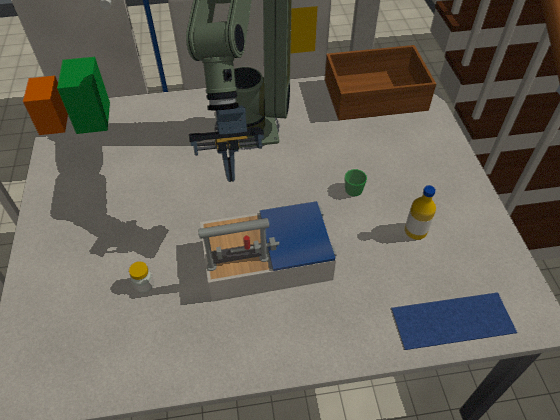

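View pics/w19.png

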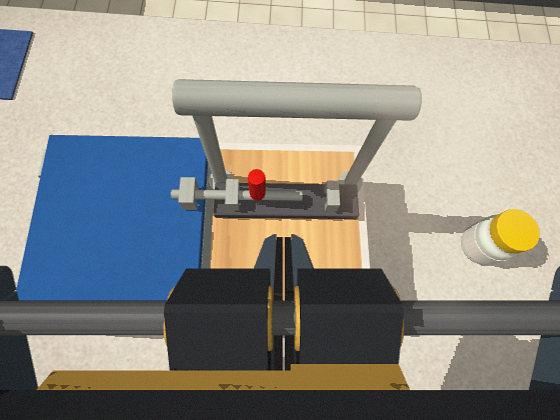

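The wrist view shows the lid flush and the rod (tip at about 175,194) through the keeper. The knob is at (257,184). In the scene view the other containers sit at their starting pixels and the hand is clear, so I am handing in.

```bash
python3 -c "
from workcell import job
print(job.job_done())"
```

```text
the job is handed in; nothing more can be done
None
```

The tub is in the bay, the lid is shut and the bolt is home. I handed the job in at about 30 s; it reports no verdict.

**What I did**
- **Tub:** I stood the blue-capped tub upright on the bay floor and let go.
- **Lid:** I swung the lid down from outside and pressed it to a hard stop with about 30 N at two points.
- **Bolt:** The moves have no tilt, so I got the roughly 33° backward lean by driving up and out at the arm's reach limit. I then pushed the knob along with the closed fingers until it hit its stop (about 23 N), and backed the hand off.

**Last checks**
- **Bolt:** The knob is at scene pixel 246.9. I predicted 246.2 for 45 mm of travel, and the rod shows through the keeper.
- **Lid:** It looks flush in both views.
- **Other containers:** The yellow-capped tub, bottle and cup are within half a pixel of where they started.
- **Hand:** It touches nothing, with force readings near zero.

**What disagreed**
- **Fingertip height:** With the fingers closed, the reported tool tip is about 20 mm beyond the real fingertips. The lid's stop read z 91 instead of 112, and a scene view showed the same. I corrected for it when pushing the bolt.
- **Tub after the lid closed:** I last saw it upright before shutting the lid, so its final state is not directly confirmed.
- **Elbow limit:** While tilting the tool, joint 3 ran along its lower limit, reading 12.32° against 12.27°. I saw no reading past the limit.

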